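Pen up the used vessels for washing

ROBOT

A 7-joint arm with a two-finger parallel gripper is mounted at the origin on a cart in front of the work surface, level with it; the furniture and walls round the work are solid. World frame = base frame: x ahead of the robot, y to its left, z up, the work surface at z = 0. Lengths are in mm, angles in degrees, forces in N, time in s.
With the tool pointing down it reaches from about 400 to 750 mm from the base axis. Payload 19.5 kg.
Tool frame: the origin (TCP) lies midway between the tips of the shut fingers; the grasp point (between the pads) lies 19 mm behind it; x points along the fingers, z is the direction in which the jaws open and shut, and the axes are right-handed (so a half turn about x gives the same grasp; the last joint's range is limited). The gripper opens to 85 mm and grips with 20 to 120 N. Pads are 22 mm wide; open, the fingers measure 114 mm over their backs; the gripper's body (76 mm by 85 mm) begins 54 mm behind the grasp point. The pads swing forward as they close: fully open they stand 13 mm farther back than shut.
Start: joints at [68.199, 40.479, -1.581, 85.061, 1.261, 54.483, -4.326], TCP at [191.096, -542.289, 231.268] pointing down, gripper open.
Joint ranges: [-155.06, 155.06], [-18.47, 123.98], [-90, 86.84], [0, 140.48], [-83.41, 263.41], [0, 116], [-161.91, 161.91]. Speed limits (degrees/s): [108.29, 108.29, 147.25, 147.25, 172.46, 172.46, 172.46].

INTERFACE

Orientations are given as [roll, pitch, yaw] about the fixed x, y, z axes, in that order (R = Rz(yaw) Ry(pitch) Rx(roll)).
In Python, from plant import ctrl gives the robot as it stands.
- The arm moves only by the tool carry_out, never from a script. Its arguments are lists of equal length, an entry for each row: "travel": the shift along the tool's x, y, z in m, a list of three; "yaw": the turn about the tool's x in rad. A call has 1 to 10 rows; each row shifts and turns the pose as measured when the row begins, along the tool's axes as they then stand; what a row does not reach is not made up. A row lasts 1/10 s, in which the tool goes at most 50 mm and 8.59 degrees, less where a joint would pass 70% of its speed; a pose out of reach is approached as far as the arm can. A call is refused whole if a number of a shift passes 0.05 or a number of a turn 0.15, either way. A call with a gripper value outside its range is refused whole. "hand" is the finger opening in m, from 0 to 0.0854, set as the call begins (left out, the last holds). The fingers move at their own pace and stop on an object; "newtons" is the grip in N (left out, the last holds). Time passes only in rows, so rows that do not move let the fingers close. It gives the time, the measured TCP pose, the force and the opening at its end, in the units of the state.
- ctrl.read_state(): the state, without advancing time (a new reading comes with each control period).
- ctrl.capture(name): name is "scene" or "top"; returns (picture, depth): 480x640x3 uint8, red, green, blue; 480x640 float32, mm along the optical axis (not along the pixel's ray), 0 where there is no reading.
- ctrl.calibration(name): a dict with "K" (3x3 intrinsics, pixels), "k1" (the pictures are not rectified: a ray, as slopes to the right and down, at radius r is drawn at 1 + k1 r^2 times it, then the intrinsics apply), "rvec" (rotation vector, rad) and "tvec" (3), from world to camera coordinates, as OpenCV has them. Camera axes: x right, y down, z forward; pixel columns grow to the right and rows downward; lengths in mm; the calibration is good to about 2 mm. A picture is of the moment at which its call begins. calibration takes no time and is no camera call.
- ctrl.hand_in(): hands the job in, once; it reports no verdict.
The state is a dict: "time": time; "q": joint angles; "qd": joint speeds; "joint_efforts": joint torques, N m; "position": TCP position; "tool_rot": TCP orientation; "force": force on the tool from outside, world axes, zero at the start; "torque": the same for the moment, N m; "gripper_width": finger opening in mm.
Only numpy, scipy, OpenCV 4.12 (cv2) and the standard library are available. Lean on these libraries where they do the work, as an engineer would, in place of code of your own. Each camera call takes 0.05 s, during which the arm holds its last target. There are 200 camera calls.

TASK

Slide the wash pen's gate fully open to the left, then push every small conical steel vessel upright along the feed lane, away from you, and in through the swing leaves (do not lift them over the pen walls), far enough that the leaves fall shut behind them. Then push the sliding gate fully home until its spring catch clicks behind it, and leave the large vessel, the flat lid and the petri dish where they are.

Things in the scene. Friction and masses are not known exactly. Their poses are not given: they have to be found in the camera images.
- station: aluminium wash pen fixed on a grey board whose top is at z = 0.012; no floor or roof. Origin: on the board, middle of the gateway. x runs along the lane away from the robot (feed lane at -x, bay at +x), y to the left. Sliding gate in the plane x = 0, swing leaves at x = 18 mm. Outside the left guide stands the catch housing (x -68 to -24, y 47 to 82, 36 mm high)
- bay_mid (a point): middle of the bay where the vessels are kept, on the board (station x 148 mm, y 0). Inside it runs from x 18 (leaves) to 278 mm (end wall), 95 mm wide in y up to x 65, then tapering to 80 mm from x 85 on; rims 50 mm high. It holds three vessels in a row, each pushing on the one ahead; the leaves can fall shut behind a vessel once its axis is at station x = 92 mm or beyond
- lane_mid (a point): middle of the feed lane, on the board (station x -49 mm, y 0): two guides 20 mm high, 80 mm apart (y -40 to 40), from station x -14 to -84 mm, then flared outward to x -114 mm and open at that end, towards the robot. Vessels are set down here and pushed towards station +x
- leaf_left (a joint): swing leaf hinged on an upright post at the left of the lane (station x 18, y 45 mm): steel plate 43 mm long, 4 mm thick, from 6 to 46 mm above the board. rad: 0 shut across the lane, up to 1.5 swung into the bay; opens only into the bay (about 1 N at its tip) and a weak spring shuts it by itself
- leaf_right (a joint): the same leaf on the right (hinge at station x 18, y -45 mm); the two meet in the middle of the lane. rad: 0 shut, up to 1.5 swung into the bay, springs shut by itself
- gate (a joint): sliding gate, m: 0 fully open (drawn to the left, lane clear), 0.092 fully home (lane closed). Closing moves it along station -y; 6 N friction, stays where it is left; starts part-way, blocking the lane. From about 0.072 the spring catch resists too (about 12 to 18 N in all) until it clicks behind the gate's pin at about 0.091; then the gate cannot be drawn back
- gate_tab (a point): centre of the upright push tab on top of the gate: 8 mm thick along station y, 36 mm wide along x, from 50 to 80 mm above the board (the gate plate below it is 6 mm thick and 50 mm high). Moves with the gate: station x = 0, y = 58 mm - gate value, 65 mm above the board. Push it from either face or pinch it from above
- catch (a joint): spring catch beside the left end of the gate, m: 0 fully out, up to 0.010 pressed back. The pin at the gate's trailing end presses it back and it springs out behind the pin when the gate is home; it is worked by the gate alone
- vessel_1_mid (a point): small conical steel vessel, one of two or three alike (absent ones read None), upright: widest 68 mm between 8 and 36 mm above its foot, 88 mm high; mouth rim 44 mm diameter from 73 to 88 mm above the foot, gripped there from above; thick heavy bottom, 0.25 to 0.41 kg. Point: on its axis, half-way up (44 mm). Slides upright along the board when pushed low (below 36 mm) and rights itself when rocked
- vessel_2_mid (a point): small conical steel vessel, one of two or three alike (absent ones read None), upright: widest 68 mm between 8 and 36 mm above its foot, 88 mm high; mouth rim 44 mm diameter from 73 to 88 mm above the foot, gripped there from above; thick heavy bottom, 0.25 to 0.41 kg. Point: on its axis, half-way up (44 mm). Slides upright along the board when pushed low (below 36 mm) and rights itself when rocked
- vessel_3_mid (a point): small conical steel vessel, one of two or three alike (absent ones read None), upright: widest 68 mm between 8 and 36 mm above its foot, 88 mm high; mouth rim 44 mm diameter from 73 to 88 mm above the foot, gripped there from above; thick heavy bottom, 0.25 to 0.41 kg. Point: on its axis, half-way up (44 mm). Slides upright along the board when pushed low (below 36 mm) and rights itself when rocked
- flat_lid: flat steel lid without knob, 75 mm diameter, 6 mm thick, right of the pen; a bystander. Origin: centre of the underside
- big_vessel: large conical steel vessel, 100 mm diameter, 140 mm high, on the bench left of the pen, behind the clamp stand (whose arm reaches out at y 0 from x 0.47, z above 0.32); a bystander. Origin: centre of the underside
- dish: white petri dish 55 mm diameter, 11 mm high, near the right edge of the board; a bystander. Origin: centre of the underside

How it is judged (in metres and radians):
On the way, in this order (a step that is already met when the one before it is completed fails the run):
1. the sliding gate is fully open (within 8 mm) (value of joint gate below 0.008 m), for 0.2 s.
2. every vessel stands upright inside the bay and both swing leaves are shut behind them (x of vessel_1_mid in the frame of station between 0.045 and 0.28 m and y of vessel_1_mid in the frame of station between -0.05 and 0.05 m and height (world z) of each of vessel_1_mid, vessel_2_mid, vessel_3_mid below 0.075 m and angle between each of vessel_1_mid, vessel_2_mid, vessel_3_mid's own z axis and vertical below 0.25 rad and x of vessel_2_mid in the frame of station between 0.045 and 0.28 m and y of vessel_2_mid in the frame of station between -0.05 and 0.05 m and x of vessel_3_mid in the frame of station between 0.045 and 0.28 m and y of vessel_3_mid in the frame of station between -0.05 and 0.05 m and value of joint each of leaf_left, leaf_right below 0.15 rad), for 0.3 s.
At the end, for the whole second after the job is handed in: every small vessel stands upright (within 0.25 rad) on the board inside the bay, beyond the swing leaves; both leaves are shut (below 0.15 rad); the gate is home (above 0.089) and the catch has sprung out behind it (below 0.002) (all of step 2 and value of joint gate above 0.089 m and value of joint catch below 0.002 m); the robot touches nothing.
It fails at once if the flat lid, the large vessel or the petri dish is moved more than 40 mm (distance of any of flat_lid, big_vessel, dish from where it was at the start of the episode above 0.04 m).
It fails at once if vessel_1 is lifted over the pen walls into the bay instead of going through the swing leaves (x of vessel_1_mid in the frame of station between 0.03 and 0.275 m and y of vessel_1_mid in the frame of station between -0.045 and 0.045 m and height (world z) of vessel_1_mid above 0.09 m).
It fails at once if vessel_2 is lifted over the pen walls into the bay instead of going through the swing leaves (x of vessel_2_mid in the frame of station between 0.03 and 0.275 m and y of vessel_2_mid in the frame of station between -0.045 and 0.045 m and height (world z) of vessel_2_mid above 0.09 m).
It fails at once if vessel_3 is lifted over the pen walls into the bay instead of going through the swing leaves (x of vessel_3_mid in the frame of station between 0.03 and 0.275 m and y of vessel_3_mid in the frame of station between -0.045 and 0.045 m and height (world z) of vessel_3_mid above 0.09 m).
Of vessel_1, vessel_2, vessel_3 only 2 to 3 are there at a start; the rules pass over those that are not, and their reading is None.
At some moment in a run one of vessel_1, vessel_2, vessel_3 may be knocked a few centimetres aside while the robot is not near it.
Once in a run the grip may slacken for a moment while it holds something.
It also fails if it takes over 210 s, if anything falls off the work surface, if the arm or the gripper's body presses on something with over 40 N, if the wrist force passes 120 N, or if a joint passes its speed limit or range.

## Working session

There is one attempt and no reset: what is moved stays moved. The work goes in short steps, Python scripts to look and compute and a tool call to move; the robot and the scene stay as the last step left them, time stands still between calls to the robot, and variables do not carry over. Pictures are saved under pics/ and viewed, about 12 in all and at most 16, crops included, and the job is handed in when it is done.

Besides the shell and the picture viewer there is one more tool, called after "Call:" by a JSON object that holds its "op" and its "data", one argument or row to a line. carry_out: Moves the arm, as the interface text tells. Its arguments: {"type":"object","properties":{"travel":{"type":"array","items":{"type":"array","items":{"type":"number"}}},"yaw":{"type":"array","items":{"type":"number"}},"hand":{"type":"number"},"newtons":{"type":"number"}},"required":["travel","yaw"]}

```bash
mkdir -p pics
cat > h.py <<'E'
import numpy as np, cv2
from plant import ctrl
def cal(n):
    c=ctrl.calibration(n); R=cv2.Rodrigues(np.array(c["rvec"],float))[0]
    return np.array(c["K"],float),float(c["k1"]),R,np.array(c["tvec"],float).ravel()
def ray(n,u,v):
    K,k1,R,t=cal(n)
    p=cv2.undistortPoints(np.array([[[u,v]]],float),K,np.array([k1,0,0,0.]))[0,0]
    return R.T@np.array([p[0],p[1],1]), -R.T@t
def onz(n,u,v,z):
    d,o=ray(n,u,v); return o+d*(z-o[2])/d[2]
def dep(n,u,v,D):
    d,o=ray(n,u,v); return o+d*D
def proj(n,P):
    K,k1,R,t=cal(n)
    return cv2.projectPoints(np.array(P,float).reshape(-1,1,3),cv2.Rodrigues(R)[0],t,K,np.array([k1,0,0,0.]))[0].reshape(-1,2)
def snap(n,name,crop=None,s=1):
    im,d=ctrl.capture(n); np.save('pics/'+n+'_d.npy',d); np.save('pics/'+n+'_i.npy',im)
    o=im[...,::-1]
    if crop: x0,y0,x1,y1=crop; o=o[y0:y1,x0:x1]
    cv2.imwrite('pics/'+name+'.png',cv2.resize(o,None,fx=s,fy=s,interpolation=cv2.INTER_CUBIC)); return im,d
E
python3 - <<'E'
from h import *
snap('scene','s1'); snap('top','t1')
for n in('scene','top'):
    K,k,R,t=cal(n); print(n,K.tolist(),k,-R.T@t,R.round(2).tolist())
print(ctrl.read_state())
E
```

```text
scene [[437.788959944445, 0.0, 317.7447876155985], [0.0, 437.788959944445, 235.7926508583738], [0.0, 0.0, 1.0]] -0.07741227850954638 [300.49287539 387.65447583 864.44735805] [[-0.89, -0.45, 0.02], [-0.35, 0.67, -0.65], [0.28, -0.59, -0.76]]
top [[616.3462775740927, 0.0, 313.28149126755955], [0.0, 616.3462775740927, 236.69875088065595], [0.0, 0.0, 1.0]] -0.15471556526223484 [ 389.40370143 -228.91013724 1541.92008855] [[0.02, -1.0, 0.02], [-0.99, -0.03, -0.12], [0.12, -0.01, -0.99]]
{'time': 0.1, 'q': array([68.19942043, 40.50795367, -1.58295874, 85.07975745,  1.25976023,
       54.48223552, -4.32561207]), 'qd': array([ 0.04920384, -0.16026998, -0.03590175, -0.14090804, -0.10501665,
       -0.07273498,  0.08156674]), 'joint_efforts': array([ 2.69282064e-03, -8.84293270e+01,  1.23729508e+00, -2.36454356e+01,
        1.70858041e-02,  5.12995568e-03,  1.51811205e-04]), 'position': array([ 191.03650266, -542.10520665,  230.90629274]), 'tool_rot': array([-179.46033982,   89.94733688,  109.95119048]), 'force': array([-0.00927171,  0.73151728, -0.06357282]), 'torque': array([ 0.06433971, -0.01584483, -0.00343342]), 'gripper_width': 85.31500717022217}
```

View pics/t1.png

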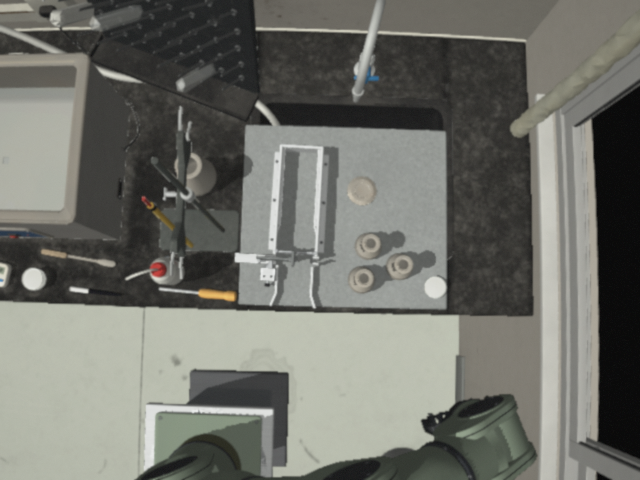

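View pics/s1.png

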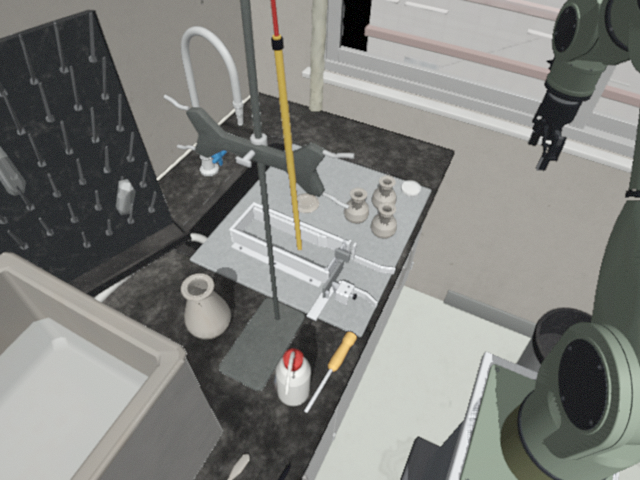

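The top view shows the pen (gateway near (290,257)), three vessels at (369,244), (401,265) and (361,279), the lid at (362,190), and the dish at (435,287). I'll enlarge it.

Run:
```python
from h import *
im=np.load('pics/top_i.npy')[...,::-1]
cv2.imwrite('pics/t1c.png',cv2.resize(im[125:315,230:455],None,fx=3.5,fy=3.0,interpolation=cv2.INTER_CUBIC)) if 0 else cv2.imwrite('pics/t1c.png',cv2.resize(im[138:318,230:455],None,fx=3.3,fy=3.3,interpolation=cv2.INTER_CUBIC))
```

```text
(no output)
```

View pics/t1c.png

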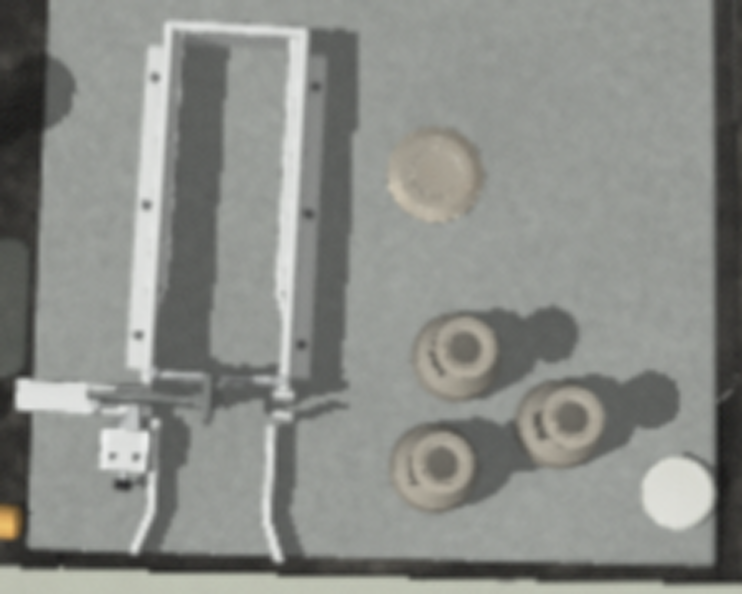

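Run:
```python
from h import *
D=np.load('pics/top_d.npy')
c=lambda x,y:(230+x/3.3,138+y/3.3)
def pr(nm,x,y,z):
    u,v=c(x,y); print(nm,onz('top',u,v,z).round(1), 'depth z',dep('top',u,v,D[int(round(v)),int(round(u))]).round(0) )
for a in [('endL out',165,22,62),('endR out',308,30,62),('endL in',183,35,62),('endR in',289,38,62),('R in x85',279,290,62),('gL',157,420,32),('gL2',152,510,32),('gR',272,420,32),('gR2',268,515,32),('gLend',135,553,32),('gRend',279,560,32),
 ('v1 mouth',467,349,100),('v2',572,420,100),('v3',443,463,100),('lid',435,174,18),('dish',678,493,23),('boardBL',27,548,12),('boardBR',715,567,12),('tab',207,392,92),('hous',123,449,48)]: pr(*a)
# height map points
u,v=np.meshgrid(np.arange(235,450),np.arange(130,312)); 
K,k1,R,t=cal('top')
p=cv2.undistortPoints(np.stack([u.ravel(),v.ravel()],1).astype(float)[:,None],K,np.array([k1,0,0,0.]))[:,0]
d=D[v.ravel(),u.ravel()]
W=(np.c_[p,np.ones(len(p))]*d[:,None]-t)@R
np.save('pics/W.npy',W)
z=W[:,2]
print(np.percentile(z,[5,25,50,75,95]))
m=(z>92)&(z<110)&(W[:,1]<-120)
for s in [(z>90)&(z<108)]:
    P=W[s]; 
    lab=cv2.connectedComponentsWithStats(s.reshape(u.shape).astype(np.uint8))
    for i in range(1,lab[0]):
        q=W[(lab[1].ravel()==i)]
        if len(q)>4: print(len(q),q.mean(0).round(1),q.min(0).round(0),q.max(0).round(0))
```

```text
endL out [ 798.1 -159.6   62. ] depth z [ 798. -160.   61.]
endR out [ 794.9 -266.9   62. ] depth z [ 794. -267.   66.]
endL in [ 788.4 -173.4   62. ] depth z [ 791. -173.   53.]
endR in [ 788.3 -252.8   62. ] depth z [ 790. -253.   55.]
R in x85 [ 597.6 -249.9   62. ] depth z [ 599. -250.   49.]
gL [ 501.9 -162.    32. ] depth z [ 502. -162.   31.]
gL2 [ 435.  -160.3   32. ] depth z [ 435. -160.   35.]
gR [ 504.1 -247.5   32. ] depth z [ 506. -248.   11.]
gR2 [ 433.5 -246.2   32. ] depth z [ 434. -246.   31.]
gLend [ 402.9 -148.6   32. ] depth z [ 403. -147.   -1.]
gRend [ 400.5 -255.2   32. ] depth z [ 401. -256.    2.]
v1 mouth [ 553.3 -384.8  100. ] depth z [ 562. -393.   20.]
v2 [ 504.2 -460.9  100. ] depth z [ 511. -475.   14.]
v3 [ 471.3 -368.9  100. ] depth z [ 476. -377.   13.]
lid [ 696.5 -367.6   18. ] depth z [ 696. -367.   20.]
dish [ 457.  -554.4   23. ] depth z [ 457. -554.   25.]
boardBL [404.6 -66.5  12. ] depth z [405. -65.  -1.]
boardBR [ 402.1 -585.6   12. ] depth z [ 402. -591.   -9.]
tab [ 518.4 -199.8   92. ] depth z [ 518. -200.   92.]
hous [ 478.7 -138.3   48. ] depth z [ 479. -138.   50.]
[ 3.64691919 10.26333157 13.19555705 16.37997106 58.58217728]
195 [ 556.2 -383.4   99.9] [ 536. -406.   92.] [ 577. -362.  108.]
39 [ 514.7 -199.3   92.8] [ 499. -203.   90.] [ 532. -196.   99.]
192 [ 507.2 -460.8   99.7] [ 486. -482.   90.] [ 529. -441.  107.]
200 [ 472.9 -368.2  100.1] [ 451. -390.   90.] [ 493. -347.  107.]
```

```bash
cat >> h.py <<'E'
from scipy.spatial.transform import Rotation as Rn
O=np.array([513.,-205.2,12.]); YAW=np.deg2rad(-1.65)
def st(x,y,z=0): c,s=np.cos(YAW),np.sin(YAW); return O+[c*x-s*y,s*x+c*y,z]
def tost(P): c,s=np.cos(YAW),np.sin(YAW); d=np.array(P)-O; return np.array([c*d[0]+s*d[1],-s*d[0]+c*d[1],d[2]])
def go(target,jaw=90+np.rad2deg(YAW)):
    S=ctrl.read_state(); R=Rn.from_euler('xyz',S['tool_rot'],degrees=True).as_matrix()
    d=R.T@(np.array(target)-S['position'])
    a=np.rad2deg(np.arctan2(R[1,2],R[0,2])); e=(jaw-a+90)%180-90
    print('t',S['time'],'pos',S['position'].round(1),'st',tost(S['position']).round(1),'F',S['force'].round(1),'w',round(S['gripper_width'],1))
    print('tool delta mm',d.round(1),'axes y',R[:,1].round(2),'z',R[:,2].round(2),'jaw err deg',e.round(1),'-> turn about tool x rad',round(-np.deg2rad(e),3),'q7',S['q'][6].round(0))
E
python3 - <<'E'
from h import *
im=np.load('pics/top_i.npy')[...,::-1].copy()
im=cv2.resize(im[138:318,230:330],None,fx=6,fy=4.4 if 0 else 3.3,interpolation=cv2.INTER_CUBIC) if 0 else im
s=5; o=cv2.resize(im[225:318,230:340],None,fx=s,fy=s,interpolation=cv2.INTER_CUBIC)
o2=cv2.resize(im[140:225,230:340],None,fx=s,fy=s,interpolation=cv2.INTER_CUBIC)
def L(a,col):
    p=proj('top',[st(*q) for q in a])
    for q,r in zip(p[:-1],p[1:]):
        for img,oy in((o,225),(o2,140)):
            f=lambda k:tuple(int(round(i)) for i in ((k[0]-230+.5)*s,(k[1]-oy+.5)*s))
            cv2.line(img,f(q),f(r),col,1)
for sg in(1,-1):
    L([(-114,0,20),(-114,1,20)],(0,0,255))
    L([(-84,40*sg,20),(-14,40*sg,20)],(0,0,255)); L([(65,47.5*sg,50),(85,40*sg,50),(278,40*sg,50)],(0,0,255))
L([(278,40,50),(278,-40,50)],(0,0,255))
L([(-68,47,36),(-24,47,36),(-24,82,36),(-68,82,36),(-68,47,36)],(255,0,0))
g=52
L([(-18,62-g,80),(18,62-g,80),(18,54-g,80),(-18,54-g,80),(-18,62-g,80)],(0,200,0))
cv2.imwrite('pics/ov.png',np.vstack([cv2.resize(o2,(462,325)),cv2.resize(o,(462,391))])[-716:][:, :] if 0 else np.hstack([o[:, :400],o2[:, :400][:425].copy() if 0 else cv2.copyMakeBorder(o2,0,40,0,0,cv2.BORDER_CONSTANT)[:465,150:540]]))
go(st(0,-60,150)+[0,0,0])
E
```

```text
t 0.1 pos [ 191.  -542.1  230.9] st [-312.1 -346.   218.9] F [-0.   0.7 -0.1] w 85.3
tool delta mm [  69.   394.1 -154.7] axes y [ 0.94  0.33 -0.  ] z [ 0.33 -0.94 -0.  ] jaw err deg -21.1 -> turn about tool x rad 0.368 q7 -4.0
```

View pics/ov.png

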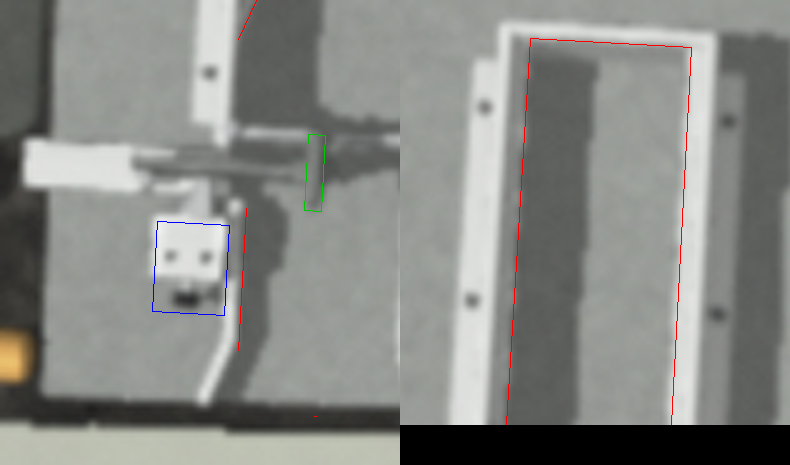

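The overlay is within about 3 mm. The left guide suggests shifting the origin about 2 mm in +y, so I'll do that, and the tab matches gate ≈ 0.052. Next I'll move towards the gate and turn the jaws onto the station y axis.

```bash
sed -i 's/^O=.*/O=np.array([512.3,-203.4,12.]); YAW=np.deg2rad(-1.8)/' h.py
```

Call:
{"op": "carry_out", "data": {
  "travel": [
    [0.005, 0.045, -0.015],
    [0.005, 0.045, -0.015],
    [0.005, 0.045, -0.015],
    [0, 0.04, -0.02],
    [0, 0.04, -0.02],
    [0, 0, 0],
    [0, 0, 0]
  ],
  "yaw": [0.07, 0.07, 0.07, 0.07, 0.07, 0, 0],
  "hand": 0
}}

```text
time: 0.8
position: [390.9, -411.5, 212.7]
tool_rot: [-133.1, 89.7, 135.3]
force: [-1.5, -0.8, 0.0]
gripper_width: -0.3
```

```bash
python3 -c "
from h import *
go(st(0,-40,100))"
```

```text
t 0.8 pos [ 390.9 -411.5  212.7] st [-114.8 -211.8  200.7] F [-1.5 -0.8  0. ] w -0.3
tool delta mm [ 100.9  115.7 -171.1] axes y [ 1.   -0.03 -0.  ] z [-0.03 -1.   -0.  ] jaw err deg -0.2 -> turn about tool x rad 0.003 q7 -43.0
```

Call:
{"op": "carry_out", "data": {
  "travel": [
    [0, 0.03, -0.045],
    [0, 0.03, -0.045],
    [0, 0.03, -0.045],
    [0.03, 0.025, -0.036],
    [0.045, 0, 0],
    [0.045, 0, 0],
    [0.025, 0, 0],
    [0, 0, 0],
    [0, 0, 0]
  ],
  "yaw": [0, 0, 0, 0, 0, 0, 0, 0, 0]
}}

```text
time: 1.7
position: [504.2, -253.4, 65.7]
tool_rot: [-144.7, 89.9, 123.4]
force: [0.3, -1.2, -0.1]
gripper_width: 0.0
```

```bash
python3 -c "
from h import *
go(st(0,-30,54))"
```

```text
t 1.7 pos [ 504.2 -253.4   65.7] st [ -6.5 -50.2  53.7] F [ 0.3 -1.2 -0.1] w 0.0
tool delta mm [ -0.3   6.5 -20.2] axes y [ 1.   -0.03 -0.  ] z [-0.03 -1.   -0.  ] jaw err deg 0.1 -> turn about tool x rad -0.002 q7 -59.0
```

Call:
{"op": "carry_out", "data": {
  "travel": [
    [0, 0.006, -0.02],
    [0, 0, -0.015],
    [0, 0, -0.01],
    [0, 0, -0.01],
    [0, 0, -0.01],
    [0, 0, -0.01],
    [0, 0, -0.01],
    [0, 0, 0],
    [0, 0, 0]
  ],
  "yaw": [0, 0, 0, 0, 0, 0, 0, 0, 0]
}}

```text
time: 2.6
position: [512.8, -173.0, 73.8]
tool_rot: [38.6, 89.3, -53.6]
force: [0.8, -0.7, 0.5]
gripper_width: -0.3
```

```bash
python3 -c "
from h import *
go(st(0,42,54))"
```

```text
t 2.6 pos [ 512.8 -173.    73.8] st [-0.4 30.4 61.8] F [ 0.8 -0.7  0.5] w -0.3
tool delta mm [  7.7   0.3 -11.7] axes y [ 1.   -0.04  0.01] z [-0.04 -1.    0.01] jaw err deg 0.4 -> turn about tool x rad -0.008 q7 -66.0
```

Call:
{"op": "carry_out", "data": {
  "travel": [
    [0.007, 0, 0],
    [0, 0, -0.008],
    [0, 0, -0.006],
    [0, 0, -0.005],
    [0, 0, -0.005],
    [0, 0, -0.005],
    [0, 0, 0]
  ],
  "yaw": [0, 0, 0, 0, 0, 0, 0]
}}

```text
time: 3.3
position: [513.1, -164.7, 67.1]
tool_rot: [22.3, 87.7, -71.0]
force: [0.3, 0.8, 0.3]
gripper_width: -0.2
```

```bash
python3 -c "
from h import *
go(st(0,42,54))
snap('top','t2',(225,220,345,320),6)"
```

```text
t 3.3 pos [ 513.1 -164.7   67.1] st [-0.4 38.7 55.1] F [0.3 0.8 0.3] w -0.2
tool delta mm [ 1.   0.3 -3.4] axes y [ 1.   -0.06  0.02] z [-0.06 -1.    0.04] jaw err deg 1.5 -> turn about tool x rad -0.027 q7 -68.0
```

View pics/t2.png

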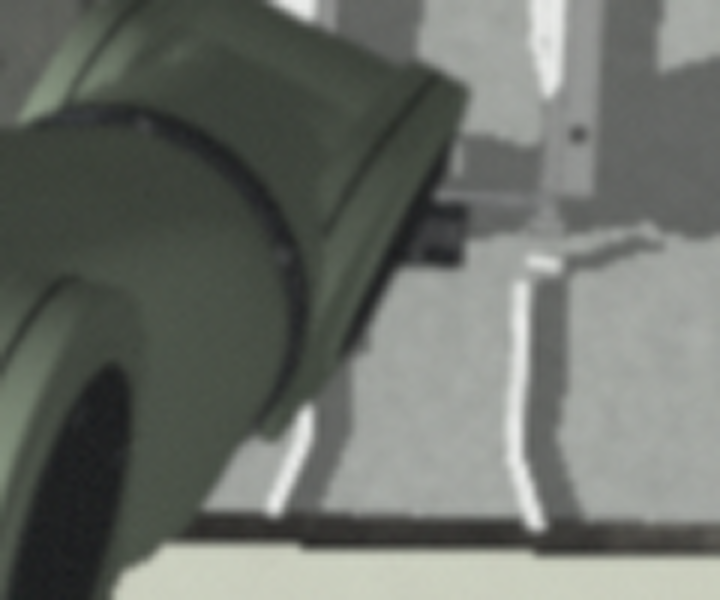

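Arm hides the gate, but the push stalled at station y 38.7 (expected 39.5 for fully open). I'll back off, lift away and look again.

Call:
{"op": "carry_out", "data": {
  "travel": [
    [0, 0, 0.01],
    [-0.05, 0, 0.01],
    [-0.05, 0, 0.03],
    [-0.05, -0.03, 0.045],
    [0, -0.03, 0.045],
    [0, -0.03, 0.045],
    [0, -0.03, 0.03],
    [0, 0, 0],
    [0, 0, 0]
  ],
  "yaw": [0, 0, 0, 0, 0, 0, 0, 0, 0],
  "hand": 0.0854
}}

```text
time: 4.25
position: [389.4, -352.6, 204.8]
tool_rot: [20.1, 87.9, -73.0]
force: [1.3, 0.0, -0.9]
gripper_width: 85.6
```

```bash
cat >> h.py <<'E'
def blobs(D,lo,hi,box=(235,130,450,312)):
    K,k1,R,t=cal('top'); u,v=np.meshgrid(np.arange(box[0],box[2]),np.arange(box[1],box[3]))
    p=cv2.undistortPoints(np.stack([u.ravel(),v.ravel()],1).astype(float)[:,None],K,np.array([k1,0,0,0.]))[:,0]
    W=(np.c_[p,np.ones(len(p))]*D[v.ravel(),u.ravel()][:,None]-t)@R
    s=(W[:,2]>lo)&(W[:,2]<hi); n,l,_,_=cv2.connectedComponentsWithStats(s.reshape(u.shape).astype(np.uint8))
    for i in range(1,n):
        m=l.ravel()==i
        if m.sum()>8:
            q=W[m]; (cx,cy),r=cv2.minEnclosingCircle(q[:,:2].astype(np.float32))
            print(m.sum(),'circle',round(cx,1),round(cy,1),'r',round(r,1),'st',tost(q.mean(0)).round(1),'mean',q.mean(0).round(1),'px',u.ravel()[m].mean().round(),v.ravel()[m].mean().round())
E
python3 -c "
from h import *
im,d=snap('top','t3',(225,190,425,320),4)
blobs(d,88,110)
go([471,-368,140])"
```

```text
196 circle 555.7 -383.2 r 22.1 st [  49.5 -178.5   88. ] mean [ 556.1 -383.4  100. ] px 371.0 243.0
41 circle 517.7 -146.1 r 17.8 st [ 4.7 57.1 80. ] mean [ 518.8 -146.5   92. ] px 270.0 256.0
190 circle 506.9 -459.7 r 22.0 st [   2.9 -257.4   87.8] mean [ 507.1 -460.8   99.8] px 403.0 264.0
96 circle 476.9 -365.1 r 21.2 st [ -25.5 -158.6   87.9] mean [ 481.8 -361.2   99.9] px 361.0 274.0
t 4.3 pos [ 389.2 -352.7  204.8] st [-118.4 -153.1  192.8] F [-1.6 -0.1 -0.2] w 85.4
tool delta mm [66.1 81.7  8.5] axes y [ 1.   -0.05  0.01] z [-0.05 -1.    0.03] jaw err deg 1.4 -> turn about tool x rad -0.024 q7 -48.0
```

View pics/t3.png

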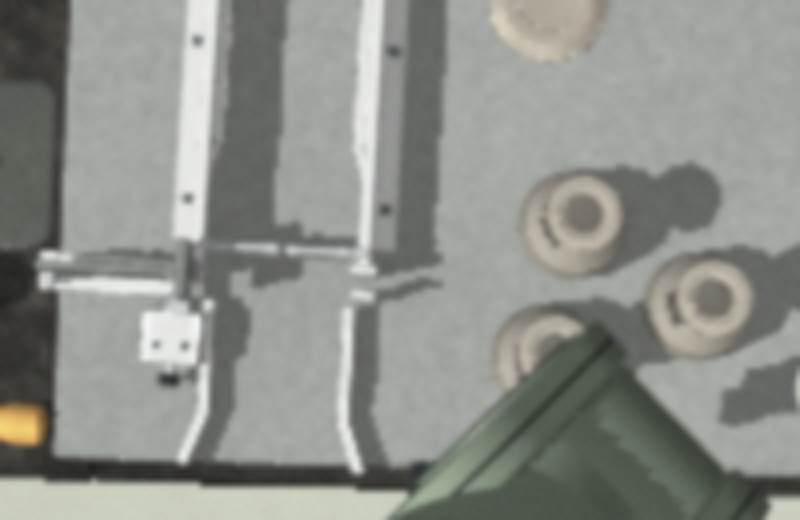

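The tab now sits at station y 57.1, so gate ≈ 1 mm and fully open. The leaves are shut and all three vessels are undisturbed. I'll go above vessel A at (472,-368).

Call:
{"op": "carry_out", "data": {
  "travel": [
    [0, 0.04, 0.006],
    [0.02, 0.042, 0.005],
    [0.03, 0, 0],
    [0, 0, 0],
    [0, 0, 0]
  ],
  "yaw": [0, 0, 0, 0, 0]
}}

```text
time: 4.8
position: [476.9, -365.7, 154.9]
tool_rot: [20.9, 88.0, -71.9]
force: [-0.3, -1.0, 0.3]
gripper_width: 85.4
```

```bash
python3 -c "
from h import *
go([472,-368.3,80])"
```

```text
t 4.8 pos [ 476.9 -365.7  154.9] st [ -30.3 -163.3  142.9] F [-0.3 -1.   0.3] w 85.4
tool delta mm [74.9 -5.7  0.4] axes y [ 1.   -0.05  0.01] z [-0.05 -1.    0.03] jaw err deg 1.0 -> turn about tool x rad -0.017 q7 -52.0
```

Call:
{"op": "carry_out", "data": {
  "travel": [
    [0.035, -0.005, 0],
    [0.03, 0, 0],
    [0.008, 0, 0],
    [0, 0, 0],
    [0, 0, 0]
  ],
  "yaw": [-0.017, 0, 0, 0, 0]
}}

```text
time: 5.3
position: [474.7, -368.1, 87.7]
tool_rot: [26.4, 87.7, -65.3]
force: [-0.2, 0.4, 0.2]
gripper_width: 85.5
```

Call:
{"op": "carry_out", "data": {
  "travel": [
    [0, 0, 0],
    [0, 0, 0],
    [0, 0, 0],
    [0, 0, 0],
    [0, 0, 0],
    [0, 0, 0],
    [0, 0, 0],
    [0, 0, 0]
  ],
  "yaw": [0, 0, 0, 0, 0, 0, 0, 0],
  "hand": 0.03,
  "newtons": 50
}}

```text
time: 6.1
position: [475.8, -368.5, 91.7]
tool_rot: [29.5, 87.5, -62.2]
force: [-0.2, 0.3, -0.7]
gripper_width: 40.9
```

```bash
python3 -c "
from h import *
go(st(-49,0,115))"
```

```text
t 6.1 pos [ 475.8 -368.5   91.7] st [ -31.3 -166.2   79.7] F [-0.2  0.3 -0.7] w 40.9
tool delta mm [ -41.9  -16.6 -164.7] axes y [ 1.   -0.03  0.02] z [-0.03 -1.    0.04] jaw err deg -0.1 -> turn about tool x rad 0.002 q7 -50.0
```

Grip is too high (TCP z 91.7, rim top at 100). I'll reopen, go lower and regrip.

Call:
{"op": "carry_out", "data": {
  "travel": [
    [0, 0, 0],
    [0, 0, 0],
    [0, 0, 0],
    [0.008, -0.003, 0],
    [0.008, 0, 0],
    [0.003, 0, 0],
    [0.001, 0, 0]
  ],
  "yaw": [0, 0, 0, 0, 0, 0, 0],
  "hand": 0.07
}}

```text
time: 6.8
position: [472.9, -369.5, 69.8]
tool_rot: [29.4, 87.5, -62.3]
force: [0.3, -0.3, -0.5]
gripper_width: 70.1
```

```bash
python3 -c "
from h import *
go([472,-368.3,79])
im,d=snap('scene','s2',(320,130,470,250),5)"
```

```text
t 6.8 pos [ 472.9 -369.5   69.8] st [ -34.1 -167.2   57.8] F [ 0.3 -0.3 -0.5] w 70.1
tool delta mm [-9.2 -0.8 -0.8] axes y [ 1.   -0.03  0.02] z [-0.03 -1.    0.04] jaw err deg -0.1 -> turn about tool x rad 0.001 q7 -50.0
```

View pics/s2.png

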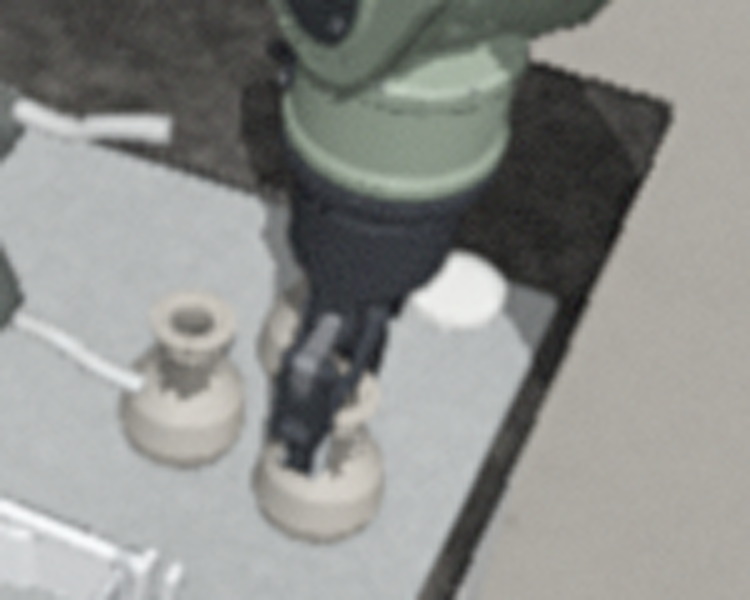

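The fingers straddle the collar, and the neck is narrower below it, so this depth suits. Closing.

Call:
{"op": "carry_out", "data": {
  "travel": [
    [-0.002, 0, 0],
    [0, 0, 0],
    [0, 0, 0],
    [0, 0, 0],
    [0, 0, 0],
    [0, 0, 0]
  ],
  "yaw": [0, 0, 0, 0, 0, 0],
  "hand": 0.03,
  "newtons": 60
}}

```text
time: 7.45
position: [473.1, -369.2, 72.5]
tool_rot: [29.8, 87.5, -61.9]
force: [0.4, 0.2, -1.5]
gripper_width: 42.2
```

Call:
{"op": "carry_out", "data": {
  "travel": [
    [-0.015, 0, 0],
    [-0.015, 0, 0],
    [-0.015, 0, 0],
    [0, 0, 0],
    [0, 0, 0]
  ],
  "yaw": [0, 0, 0, 0, 0]
}}

```text
time: 7.95
position: [471.8, -367.2, 121.6]
tool_rot: [29.8, 87.5, -61.9]
force: [0.8, 0.3, -3.8]
gripper_width: 42.3
```

```bash
python3 -c "
from h import *
go(st(-49,0,100))"
```

```text
t 7.95 pos [ 471.8 -367.2  121.6] st [ -35.3 -165.   109.6] F [ 0.8  0.3 -3.8] w 42.3
tool delta mm [   3.   -13.5 -165.2] axes y [ 1.   -0.03  0.02] z [-0.03 -1.    0.04] jaw err deg -0.1 -> turn about tool x rad 0.001 q7 -50.0
```

Call:
{"op": "carry_out", "data": {
  "travel": [
    [0, -0.005, -0.02],
    [0, -0.005, -0.03],
    [0, -0.004, -0.03],
    [0, 0, -0.03],
    [0, 0, -0.03],
    [0, 0, -0.015],
    [0, 0, 0],
    [0, 0, 0]
  ],
  "yaw": [0, 0, 0, 0, 0, 0, 0, 0]
}}

```text
time: 8.75
position: [460.2, -206.8, 112.2]
tool_rot: [25.5, 87.6, -66.2]
force: [0.4, -1.0, -3.2]
gripper_width: 42.2
```

```bash
python3 -c "
from h import *
go(st(-50,0,62))"
```

```text
t 8.75 pos [ 460.2 -206.8  112.2] st [-51.9  -5.  100.2] F [ 0.4 -1.  -3.2] w 42.2
tool delta mm [38.   1.2 -6.4] axes y [ 1.   -0.03  0.02] z [-0.03 -1.    0.04] jaw err deg -0.0 -> turn about tool x rad 0.0 q7 -60.0
```

Call:
{"op": "carry_out", "data": {
  "travel": [
    [0.005, 0.001, -0.006],
    [0.01, 0, 0],
    [0.008, 0, 0],
    [0.006, 0, 0],
    [0, 0, 0]
  ],
  "yaw": [0, 0, 0, 0, 0]
}}

```text
time: 9.25
position: [461.4, -204.1, 79.5]
tool_rot: [24.2, 87.6, -67.7]
force: [-0.7, 0.2, -3.4]
gripper_width: 41.9
```

```bash
python3 -c "
from h import *
go(st(-50,0,61))"
```

```text
t 9.25 pos [ 461.4 -204.1   79.5] st [-50.8  -2.3  67.5] F [-0.7  0.2 -3.4] w 41.9
tool delta mm [ 6.4  0.7 -2.6] axes y [ 1.   -0.03  0.02] z [-0.03 -1.    0.04] jaw err deg 0.2 -> turn about tool x rad -0.003 q7 -60.0
```

Call:
{"op": "carry_out", "data": {
  "travel": [
    [0.002, 0, -0.002],
    [0.004, 0, 0],
    [0.002, 0, 0],
    [0, 0, 0]
  ],
  "yaw": [0, 0, 0, 0]
}}

```text
time: 9.65
position: [462.3, -202.5, 72.5]
tool_rot: [27.0, 87.5, -64.9]
force: [-1.4, -1.6, -2.7]
gripper_width: 42.1
```

Call:
{"op": "carry_out", "data": {
  "travel": [
    [0, 0, 0],
    [0, 0, 0],
    [0, 0, 0],
    [-0.02, 0, 0],
    [-0.04, 0, 0],
    [-0.04, 0, 0],
    [0, 0, 0]
  ],
  "yaw": [0, 0, 0, 0, 0, 0, 0],
  "hand": 0.07
}}

```text
time: 10.35
position: [460.3, -198.8, 175.4]
tool_rot: [26.7, 87.5, -65.3]
force: [-0.1, 0.5, -0.8]
gripper_width: 70.1
```

```bash
python3 -c "
from h import *
go(st(-108,0,100))
im,d=snap('scene','s3',(290,200,440,320),5)"
```

```text
t 10.35 pos [ 460.3 -198.8  175.4] st [-52.1   3.  163.4] F [-0.1  0.5 -0.8] w 70.1
tool delta mm [ 62.4 -57.1   0.7] axes y [ 1.   -0.03  0.02] z [-0.04 -1.    0.04] jaw err deg 0.2 -> turn about tool x rad -0.004 q7 -62.0
```

View pics/s3.png

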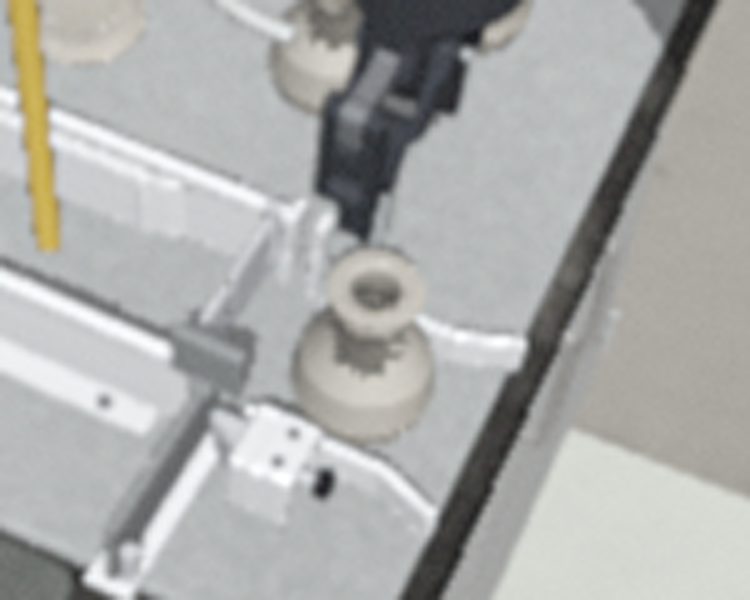

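Vessel A stands upright in the lane near station x -50. I'll move behind it with fingers narrowed.

Call:
{"op": "carry_out", "data": {
  "travel": [
    [0, -0.03, 0.0],
    [0, -0.03, 0],
    [0.03, 0, 0],
    [0.03, 0, 0],
    [0.03, 0, 0],
    [0, 0, 0],
    [0, 0, 0]
  ],
  "yaw": [0, 0, 0, 0, 0, 0, 0],
  "hand": 0.018
}}

```text
time: 11.1
position: [397.9, -199.4, 77.1]
tool_rot: [21.6, 87.7, -70.4]
force: [0.2, -0.1, -0.2]
gripper_width: 18.3
```

```bash
python3 -c "
from h import *
go(st(-108,0,24))"
```

```text
t 11.1 pos [ 397.9 -199.4   77.1] st [-114.5    0.4   65.1] F [ 0.2 -0.1 -0.2] w 18.3
tool delta mm [41.2  5.9 -1.2] axes y [ 1.   -0.03  0.01] z [-0.03 -1.    0.04] jaw err deg 0.2 -> turn about tool x rad -0.003 q7 -57.0
```

Call:
{"op": "carry_out", "data": {
  "travel": [
    [0.025, 0, 0],
    [0.012, 0, 0],
    [0, 0.005, 0],
    [0, 0.012, 0],
    [0, 0.012, 0],
    [0, 0.012, 0],
    [0, 0.012, 0],
    [0, 0.012, 0],
    [0, 0, 0]
  ],
  "yaw": [0, 0, 0, 0, 0, 0, 0, 0, 0]
}}

```text
time: 12.0
position: [468.4, -202.9, 50.7]
tool_rot: [25.0, 87.6, -66.9]
force: [-0.8, -0.3, -0.4]
gripper_width: 18.1
```

```bash
python3 -c "
from h import *
go(st(56,0,24))"
```

```text
t 12.0 pos [ 468.4 -202.9   50.7] st [-43.9  -0.8  38.7] F [-0.8 -0.3 -0.4] w 18.1
tool delta mm [16.4 99.6 -1.6] axes y [ 1.   -0.03  0.02] z [-0.03 -1.    0.04] jaw err deg 0.1 -> turn about tool x rad -0.002 q7 -59.0
```

Height crept up, so I'll back off, lower, and push on with compensation.

Call:
{"op": "carry_out", "data": {
  "travel": [
    [0, -0.012, 0],
    [0.008, 0, 0],
    [0.008, 0, 0],
    [0.002, 0, 0],
    [0.002, 0.01, 0],
    [0.002, 0.01, 0],
    [0.002, 0.01, 0],
    [0.002, 0.01, 0],
    [0, 0, 0]
  ],
  "yaw": [0, 0, 0, 0, 0, 0, 0, 0, 0]
}}

```text
time: 12.9
position: [493.3, -204.6, 24.9]
tool_rot: [11.4, 87.9, -80.6]
force: [0.7, 0.1, 0.4]
gripper_width: 18.0
```

```bash
python3 -c "
from h import *
go(st(56,0,22))
im,d=snap('scene','s4',(290,180,440,300),5)"
```

```text
t 12.9 pos [ 493.3 -204.6   24.9] st [-19.   -1.8  12.9] F [0.7 0.1 0.4] w 18.0
tool delta mm [-8.6 75.  -1.8] axes y [ 1.   -0.03  0.01] z [-0.04 -1.    0.04] jaw err deg 0.2 -> turn about tool x rad -0.004 q7 -60.0
```

View pics/s4.png

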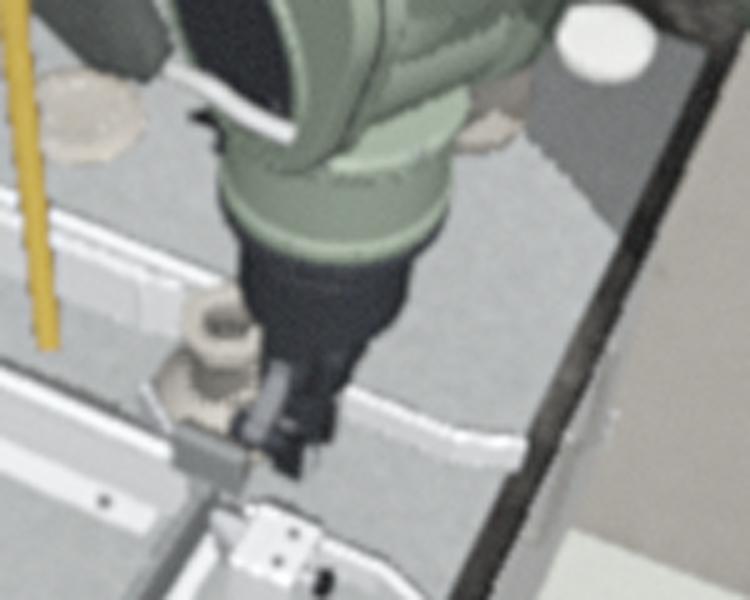

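Vessel is upright and entering the leaves. I'll raise slightly and keep pushing.

Call:
{"op": "carry_out", "data": {
  "travel": [
    [-0.006, 0, 0],
    [0, 0.008, 0],
    [0.001, 0.012, 0],
    [0.001, 0.012, 0],
    [0.001, 0.012, 0],
    [0, 0, 0]
  ],
  "yaw": [0, 0, 0, 0, 0, 0]
}}

```text
time: 13.55
position: [533.9, -206.4, 30.0]
tool_rot: [-3.0, 88.0, -95.1]
force: [-0.0, 0.1, -0.3]
gripper_width: 18.1
```

```bash
python3 -c "
from h import *
go(st(56,0,22))"
```

```text
t 13.55 pos [ 533.9 -206.4   30. ] st [21.7 -2.3 18. ] F [-0.   0.1 -0.3] w 18.1
tool delta mm [-4.2 34.3 -2.4] axes y [ 1.   -0.04 -0.  ] z [-0.04 -1.    0.03] jaw err deg 0.4 -> turn about tool x rad -0.006 q7 -62.0
```

Call:
{"op": "carry_out", "data": {
  "travel": [
    [-0.003, 0.008, -0.001],
    [0, 0.012, -0.001],
    [0.001, 0.012, 0],
    [0.001, 0.008, 0],
    [0, 0, 0],
    [0, 0, 0]
  ],
  "yaw": [0, 0, 0, 0, 0, 0]
}}

```text
time: 14.15
position: [572.7, -206.0, 31.9]
tool_rot: [-6.2, 88.0, -98.4]
force: [0.4, 0.0, -1.6]
gripper_width: 17.9
```

```bash
python3 -c "
from h import *
go(st(58,0,22))
im,d=snap('scene','s5',(270,180,420,300),5)"
```

```text
t 14.15 pos [ 572.7 -206.    31.9] st [60.5 -0.7 19.9] F [ 0.4  0.  -1.6] w 17.9
tool delta mm [-2.1 -2.5 -0.6] axes y [ 1.   -0.04 -0.  ] z [-0.04 -1.    0.03] jaw err deg 0.4 -> turn about tool x rad -0.007 q7 -64.0
```

View pics/s5.png

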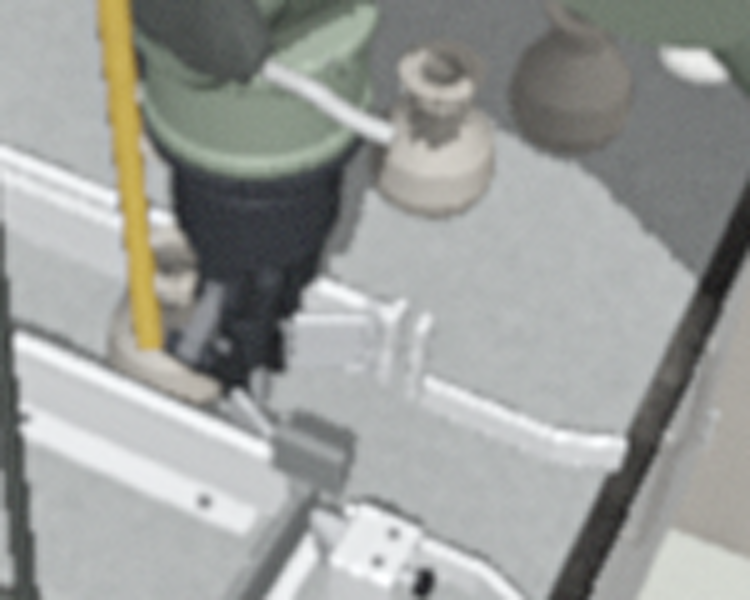

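The vessel is in the bay upright and the leaves are lying against the fingers. I'll go straight up, then move clear and measure.

Call:
{"op": "carry_out", "data": {
  "travel": [
    [-0.02, -0.003, 0],
    [-0.04, 0, 0],
    [-0.04, 0, 0],
    [-0.04, 0, 0],
    [-0.01, -0.04, 0.04],
    [0, -0.04, 0.04],
    [0, -0.04, 0.04],
    [0, -0.03, 0.03],
    [0, 0, 0],
    [0, 0, 0]
  ],
  "yaw": [0, 0, 0, 0, 0, 0, 0, 0, 0, 0]
}}

```text
time: 15.2
position: [417.6, -336.8, 192.7]
tool_rot: [-4.5, 88.0, -96.7]
force: [1.3, 0.2, -0.5]
gripper_width: 18.3
```

```bash
python3 -c "
from h import *
im,d=snap('top','t4',(230,180,430,320),4)
blobs(d,88,110)
go([554,-384,140])"
```

```text
195 circle 617.6 -208.8 r 22.7 st [105.5  -1.6  87.5] mean [ 617.7 -208.3   99.5] px 297.0 215.0
195 circle 555.8 -383.2 r 22.1 st [  49.6 -178.5   88. ] mean [ 556.3 -383.4  100. ] px 371.0 242.0
44 circle 517.8 -146.0 r 17.8 st [ 5.2 57.1 80.1] mean [ 519.2 -146.5   92.1] px 270.0 256.0
191 circle 507.0 -459.7 r 22.1 st [   2.9 -257.5   87.7] mean [ 507.2 -460.9   99.7] px 403.0 264.0
t 15.25 pos [ 417.4 -337.   192.7] st [ -90.6 -136.6  180.7] F [-1.4 -1.1  0.7] w 18.1
tool delta mm [ 53.7 138.5  39.6] axes y [ 1.   -0.04 -0.  ] z [-0.04 -1.    0.04] jaw err deg 0.5 -> turn about tool x rad -0.008 q7 -48.0
```

View pics/t4.png

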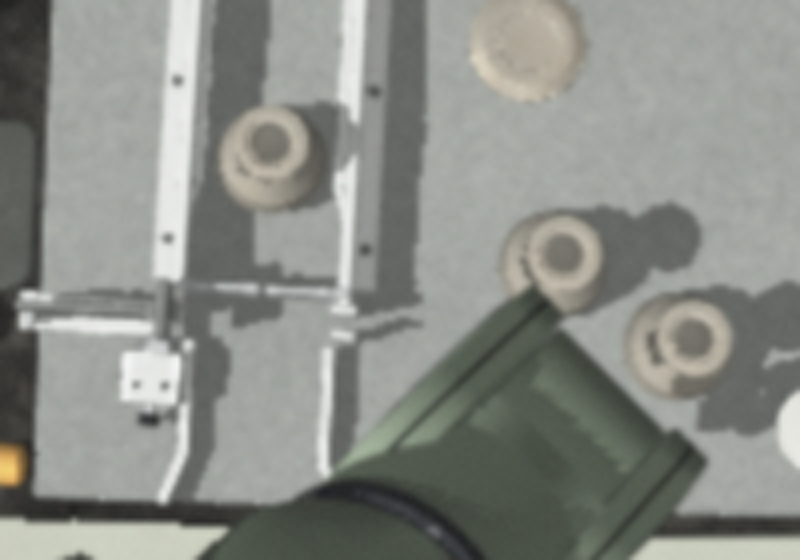

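Vessel A rests in the bay at station x ≈ 105 with the leaves shut. Next is vessel B at (555,-384).

Call:
{"op": "carry_out", "data": {
  "travel": [
    [0, 0.04, 0.01],
    [0, 0.04, 0.01],
    [0, 0.03, 0.01],
    [0.02, 0.02, 0.008],
    [0.01, 0, 0],
    [0, 0, 0],
    [0, 0, 0]
  ],
  "yaw": [0, 0, 0, 0, 0, 0, 0],
  "hand": 0.07
}}

```text
time: 15.95
position: [553.1, -374.1, 161.4]
tool_rot: [-9.5, 88.1, -101.3]
force: [1.0, 0.3, 0.6]
gripper_width: 70.3
```

```bash
python3 -c "
from h import *
go([554.5,-384,72])"
```

```text
t 15.95 pos [ 553.1 -374.1  161.4] st [  46.1 -169.3  149.4] F [1.  0.3 0.6] w 70.3
tool delta mm [89.6  2.2  7. ] axes y [ 1.   -0.03 -0.01] z [-0.03 -1.    0.03] jaw err deg -0.0 -> turn about tool x rad 0.0 q7 -53.0
```

Call:
{"op": "carry_out", "data": {
  "travel": [
    [0.03, 0.002, 0.007],
    [0.03, 0, 0],
    [0.02, 0, 0],
    [0.006, 0, 0],
    [0, 0, 0],
    [0, 0, 0]
  ],
  "yaw": [0, 0, 0, 0, 0, 0]
}}

```text
time: 16.55
position: [555.4, -383.5, 80.2]
tool_rot: [1.2, 88.0, -90.5]
force: [0.0, 0.0, 0.1]
gripper_width: 70.2
```

```bash
python3 -c "
from h import *
go([554.5,-384,72])"
```

```text
t 16.55 pos [ 555.4 -383.5   80.2] st [  48.7 -178.6   68.2] F [0.  0.  0.1] w 70.2
tool delta mm [ 8.2 -0.9  0.3] axes y [ 1.   -0.03  0.  ] z [-0.03 -1.    0.04] jaw err deg -0.1 -> turn about tool x rad 0.001 q7 -52.0
```

Call:
{"op": "carry_out", "data": {
  "travel": [
    [0.006, -0.001, 0],
    [0.003, 0, 0],
    [0.001, 0, 0],
    [0, 0, 0]
  ],
  "yaw": [0, 0, 0, 0]
}}

```text
time: 16.95
position: [555.2, -384.2, 72.3]
tool_rot: [6.0, 87.8, -85.8]
force: [-0.4, 0.5, 0.3]
gripper_width: 70.0
```

Call:
{"op": "carry_out", "data": {
  "travel": [
    [0, 0, 0],
    [0, 0, 0],
    [0, 0, 0],
    [0, 0, 0],
    [0, 0, 0],
    [0, 0, 0]
  ],
  "yaw": [0, 0, 0, 0, 0, 0],
  "hand": 0.03
}}

```text
time: 17.55
position: [555.4, -384.2, 72.9]
tool_rot: [6.6, 87.8, -85.1]
force: [-0.6, 0.9, 1.2]
gripper_width: 42.5
```

Call:
{"op": "carry_out", "data": {
  "travel": [
    [-0.015, 0, 0],
    [-0.015, 0, 0],
    [-0.015, 0, 0],
    [0, 0, 0],
    [0, 0, 0]
  ],
  "yaw": [0, 0, 0, 0, 0]
}}

```text
time: 18.05
position: [555.2, -382.3, 122.5]
tool_rot: [6.9, 87.8, -84.8]
force: [-0.1, 0.5, -3.4]
gripper_width: 42.2
```

```bash
python3 -c "
from h import *
go(st(-50,0,100))"
```

```text
t 18.05 pos [ 555.2 -382.3  122.5] st [  48.5 -177.5  110.5] F [-0.1  0.5 -3.4] w 42.2
tool delta mm [   3.4  -98.3 -177.8] axes y [ 1.   -0.03  0.  ] z [-0.03 -1.    0.04] jaw err deg -0.1 -> turn about tool x rad 0.001 q7 -52.0
```

Call:
{"op": "carry_out", "data": {
  "travel": [
    [0, -0.03, 0],
    [0, -0.035, 0],
    [0, -0.03, -0.01],
    [-0.001, 0, -0.03],
    [-0.001, 0, -0.035],
    [-0.001, 0, -0.035],
    [-0.001, 0, -0.035],
    [0, 0, -0.02],
    [0, 0, 0],
    [0, 0, 0]
  ],
  "yaw": [0, 0, 0, 0, 0, 0, 0, 0, 0, 0]
}}

```text
time: 19.05
position: [459.1, -208.4, 117.1]
tool_rot: [2.0, 87.9, -89.8]
force: [0.2, -0.5, -3.3]
gripper_width: 42.2
```

```bash
python3 -c "
from h import *
go(st(-50,0,61))"
```

```text
t 19.05 pos [ 459.1 -208.4  117.1] st [-53.1  -6.6 105.1] F [ 0.2 -0.5 -3.3] w 42.2
tool delta mm [43.9  3.  -8.3] axes y [ 1.   -0.03  0.  ] z [-0.03 -1.    0.04] jaw err deg 0.0 -> turn about tool x rad -0.0 q7 -57.0
```

Call:
{"op": "carry_out", "data": {
  "travel": [
    [0.005, 0.002, -0.007],
    [0.01, 0, -0.001],
    [0.01, 0, 0],
    [0.008, 0, 0],
    [0.003, 0, 0],
    [0, 0, 0]
  ],
  "yaw": [0, 0, 0, 0, 0, 0]
}}

```text
time: 19.65
position: [460.7, -203.9, 76.4]
tool_rot: [0.2, 87.8, -91.8]
force: [1.0, -0.3, -3.6]
gripper_width: 42.3
```

```bash
python3 -c "
from h import *
go(st(-50,0,61))"
```

```text
t 19.65 pos [ 460.7 -203.9   76.4] st [-51.5  -2.1  64.4] F [ 1.  -0.3 -3.6] w 42.3
tool delta mm [ 3.3  1.5 -2.3] axes y [ 1.   -0.03  0.  ] z [-0.03 -1.    0.04] jaw err deg 0.2 -> turn about tool x rad -0.004 q7 -57.0
```

Call:
{"op": "carry_out", "data": {
  "travel": [
    [0.002, 0, -0.002],
    [0.002, 0, 0],
    [0, 0, 0],
    [0, 0, 0]
  ],
  "yaw": [0, 0, 0, 0]
}}

```text
time: 20.05
position: [461.3, -201.8, 73.2]
tool_rot: [2.9, 87.8, -89.1]
force: [0.7, -0.7, -2.8]
gripper_width: 42.2
```

Call:
{"op": "carry_out", "data": {
  "travel": [
    [0, 0, 0],
    [0, 0, 0],
    [0, 0, 0],
    [-0.02, 0, 0],
    [-0.04, 0, 0.001],
    [-0.04, 0, 0.001],
    [0, -0.03, 0],
    [0, -0.03, 0],
    [0, 0, 0]
  ],
  "yaw": [0, 0, 0, 0, 0, 0, 0, 0, 0],
  "hand": 0.07
}}

```text
time: 20.95
position: [399.7, -198.0, 177.5]
tool_rot: [5.2, 87.8, -86.7]
force: [0.6, -0.6, 0.6]
gripper_width: 69.9
```

Call:
{"op": "carry_out", "data": {
  "travel": [
    [0, 0, 0],
    [0, 0, 0],
    [0.03, 0, 0],
    [0.03, 0, 0],
    [0.03, 0, 0],
    [0.02, 0, 0],
    [0, 0, 0],
    [0, 0, 0]
  ],
  "yaw": [0, 0, 0, 0, 0, 0, 0, 0],
  "hand": 0.018
}}

```text
time: 21.75
position: [404.7, -202.7, 63.3]
tool_rot: [10.9, 87.7, -81.0]
force: [0.2, -0.1, 0.8]
gripper_width: 17.8
```

```bash
python3 -c "
from h import *
go(st(-108,0,20))
im,d=snap('top','t5',(230,180,430,320),4)
blobs(d,88,110)"
```

```text
t 21.75 pos [ 404.7 -202.7   63.3] st [-107.6   -2.7   51.3] F [ 0.2 -0.1  0.8] w 17.8
tool delta mm [31.2 -0.6 -3.9] axes y [ 1.   -0.03  0.01] z [-0.03 -1.    0.04] jaw err deg 0.1 -> turn about tool x rad -0.002 q7 -54.0
198 circle 617.2 -207.4 r 22.4 st [105.5  -1.7  87.9] mean [ 617.7 -208.4   99.9] px 298.0 215.0
46 circle 518.9 -145.6 r 16.8 st [ 4.9 57.1 81.2] mean [ 519.  -146.5   93.2] px 270.0 256.0
191 circle 507.1 -460.0 r 22.0 st [   2.9 -257.4   87.7] mean [ 507.1 -460.7   99.7] px 403.0 264.0
64 circle 469.0 -206.7 r 18.9 st [-38.9  -6.9  87.5] mean [ 473.2 -209.1   99.5] px 296.0 276.0
```

Call:
{"op": "carry_out", "data": {
  "travel": [
    [0.015, -0.003, -0.003],
    [0.012, 0, 0],
    [0.002, 0, 0],
    [0, 0, 0],
    [0.001, 0.01, 0],
    [0.001, 0.012, 0],
    [0.001, 0.012, 0],
    [0.001, 0.012, 0],
    [0, 0, 0]
  ],
  "yaw": [0, 0, 0, 0, 0, 0, 0, 0, 0]
}}

```text
time: 22.7
position: [451.1, -203.4, 36.2]
tool_rot: [15.6, 87.5, -76.3]
force: [0.4, 0.7, 0.7]
gripper_width: 18.1
```

```bash
python3 -c "
from h import *
go(st(58,0,20))"
```

```text
t 22.7 pos [ 451.1 -203.4   36.2] st [-61.2  -1.9  24.2] F [0.4 0.7 0.7] w 18.1
tool delta mm [  5.5 119.1  -2.2] axes y [ 1.   -0.03  0.01] z [-0.03 -1.    0.04] jaw err deg 0.1 -> turn about tool x rad -0.002 q7 -55.0
```

Call:
{"op": "carry_out", "data": {
  "travel": [
    [0.003, 0.008, -0.001],
    [0.001, 0.012, -0.001],
    [0.001, 0.012, 0],
    [0.001, 0.012, 0],
    [0, 0.012, 0],
    [0, 0, 0]
  ],
  "yaw": [0, 0, 0, 0, 0, 0]
}}

```text
time: 23.3
position: [500.3, -204.0, 32.4]
tool_rot: [-3.0, 87.7, -95.1]
force: [-0.9, -0.7, -0.7]
gripper_width: 17.7
```

```bash
python3 -c "
from h import *
go(st(58,0,20))"
```

```text
t 23.3 pos [ 500.3 -204.    32.4] st [-12.   -1.   20.4] F [-0.9 -0.7 -0.7] w 17.7
tool delta mm [ 0.2 70.  -1.4] axes y [ 1.   -0.04 -0.  ] z [-0.04 -1.    0.04] jaw err deg 0.3 -> turn about tool x rad -0.006 q7 -58.0
```

Call:
{"op": "carry_out", "data": {
  "travel": [
    [0.001, 0.008, -0.001],
    [0, 0.012, -0.001],
    [0.001, 0.012, 0],
    [0.001, 0.012, 0],
    [0.001, 0.012, 0],
    [0.001, 0.008, 0],
    [0, 0, 0]
  ],
  "yaw": [0, 0, 0, 0, 0, 0, 0]
}}

```text
time: 24.0
position: [554.0, -206.2, 27.6]
tool_rot: [-30.2, 87.6, -122.8]
force: [-0.1, 1.1, -1.0]
gripper_width: 18.0
```

```bash
python3 -c "
from h import *
go(st(58,0,20))"
```

```text
t 24.0 pos [ 554.  -206.2   27.6] st [41.7 -1.5 15.6] F [-0.1  1.1 -1. ] w 18.0
tool delta mm [-4.8 16.2 -1.5] axes y [ 1.   -0.04 -0.02] z [-0.04 -1.    0.04] jaw err deg 0.7 -> turn about tool x rad -0.012 q7 -61.0
```

Call:
{"op": "carry_out", "data": {
  "travel": [
    [-0.004, 0.006, -0.001],
    [0, 0.008, 0],
    [0, 0.005, 0],
    [0, 0, 0],
    [0, 0, 0]
  ],
  "yaw": [-0.01, 0, 0, 0, 0]
}}

```text
time: 24.5
position: [570.5, -205.9, 31.1]
tool_rot: [-36.1, 87.5, -128.0]
force: [-0.0, -0.2, -0.7]
gripper_width: 18.2
```

```bash
python3 -c "
from h import *
go(st(58,0,20))"
```

```text
t 24.5 pos [ 570.5 -205.9   31.1] st [58.2 -0.7 19.1] F [-0.  -0.2 -0.7] w 18.2
tool delta mm [-1.  -0.2 -0.7] axes y [ 1.   -0.04 -0.03] z [-0.03 -1.    0.04] jaw err deg 0.2 -> turn about tool x rad -0.003 q7 -62.0
```

Call:
{"op": "carry_out", "data": {
  "travel": [
    [-0.02, -0.002, 0],
    [-0.04, 0, 0],
    [-0.04, 0, 0],
    [-0.04, 0, 0],
    [-0.01, -0.04, 0.04],
    [0, -0.04, 0.04],
    [0, -0.04, 0.04],
    [0, -0.03, 0.03],
    [0, 0, 0],
    [0, 0, 0]
  ],
  "yaw": [0, 0, 0, 0, 0, 0, 0, 0, 0, 0]
}}

```text
time: 25.5
position: [424.7, -338.8, 195.3]
tool_rot: [-22.0, 87.5, -113.8]
force: [1.0, 0.8, -0.3]
gripper_width: 18.1
```

```bash
python3 -c "
from h import *
im,d=snap('top','t6',(230,140,430,290),4)
blobs(d,88,110)
go([506,-460,150])"
```

```text
198 circle 683.4 -209.7 r 22.8 st [171.2  -1.4  88.1] mean [ 683.4 -210.2  100.1] px 299.0 188.0
199 circle 614.6 -208.0 r 22.1 st [102.7  -1.7  87.8] mean [ 614.9 -208.3   99.8] px 297.0 216.0
43 circle 517.7 -147.3 r 18.1 st [ 3.9 57.2 81.6] mean [ 518.  -146.3   93.6] px 270.0 256.0
188 circle 506.7 -459.8 r 21.9 st [   2.9 -257.2   88.2] mean [ 507.2 -460.6  100.2] px 403.0 264.0
t 25.55 pos [ 424.5 -339.   195.4] st [ -83.5 -138.3  183.4] F [-1.5 -1.  -0. ] w 18.0
tool delta mm [ 48.7  86.2 116.3] axes y [ 1.   -0.03 -0.02] z [-0.03 -1.    0.04] jaw err deg 0.1 -> turn about tool x rad -0.001 q7 -46.0
```

View pics/t6.png

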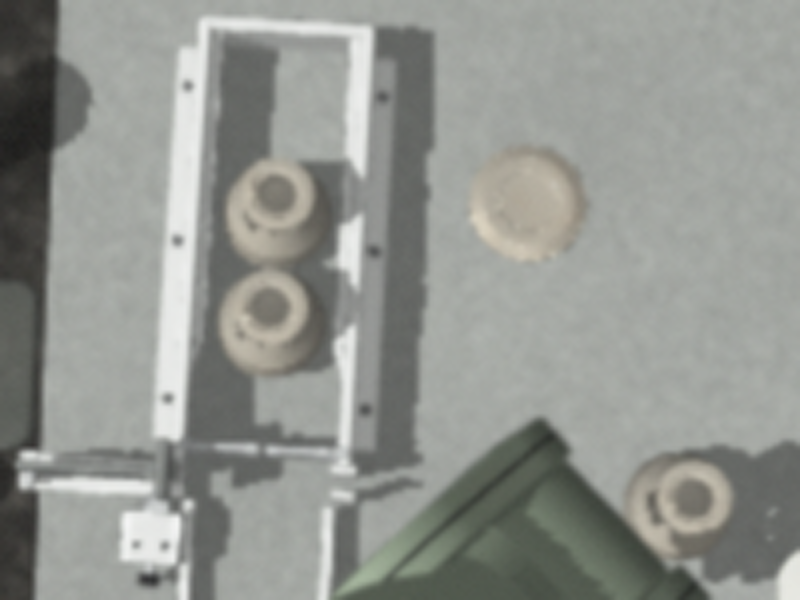

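Two vessels stand in the bay in a row with the leaves shut. Next is vessel C at (506,-460).

Call:
{"op": "carry_out", "data": {
  "travel": [
    [0, 0.025, 0.035],
    [0, 0.025, 0.035],
    [0, 0.02, 0.025],
    [0.02, 0.006, 0.01],
    [0.01, 0, 0],
    [0, 0, 0],
    [0, 0, 0]
  ],
  "yaw": [0, 0, 0, 0, 0, 0, 0],
  "hand": 0.07
}}

```text
time: 26.25
position: [503.8, -442.5, 165.9]
tool_rot: [-25.6, 87.7, -116.9]
force: [0.5, 0.2, 0.4]
gripper_width: 70.4
```

```bash
python3 -c "
from h import *
go([505.7,-460,72])"
```

```text
t 26.25 pos [ 503.8 -442.5  165.9] st [  -1.  -239.3  153.9] F [0.5 0.2 0.4] w 70.4
tool delta mm [94.4  3.9 14. ] axes y [ 1.   -0.02 -0.02] z [-0.02 -1.    0.04] jaw err deg -0.5 -> turn about tool x rad 0.009 q7 -45.0
```

Call:
{"op": "carry_out", "data": {
  "travel": [
    [0.02, 0.004, 0.014],
    [0.02, 0, 0],
    [0.025, 0, 0],
    [0.015, 0, 0],
    [0.005, 0, 0],
    [0, 0, 0]
  ],
  "yaw": [0.009, 0, 0, 0, 0, 0]
}}

```text
time: 26.85
position: [509.5, -457.3, 85.2]
tool_rot: [-14.8, 87.7, -106.4]
force: [-0.2, 0.3, -0.5]
gripper_width: 69.9
```

```bash
python3 -c "
from h import *
go([505.7,-460,72])"
```

```text
t 26.85 pos [ 509.5 -457.3   85.2] st [   5.2 -253.8   73.2] F [-0.2  0.3 -0.5] w 69.9
tool delta mm [13.4 -3.6  2.3] axes y [ 1.   -0.03 -0.01] z [-0.03 -1.    0.04] jaw err deg -0.2 -> turn about tool x rad 0.004 q7 -44.0
```

Call:
{"op": "carry_out", "data": {
  "travel": [
    [0.004, -0.003, 0.002],
    [0.006, 0, 0],
    [0.003, 0, 0],
    [0, 0, 0]
  ],
  "yaw": [0, 0, 0, 0]
}}

```text
time: 27.25
position: [506.9, -460.4, 74.3]
tool_rot: [-10.4, 87.6, -101.9]
force: [0.2, 0.2, 0.5]
gripper_width: 69.8
```

Call:
{"op": "carry_out", "data": {
  "travel": [
    [0, 0, 0],
    [0, 0, 0],
    [0, 0, 0],
    [0, 0, 0],
    [0, 0, 0],
    [0, 0, 0]
  ],
  "yaw": [0, 0, 0, 0, 0, 0],
  "hand": 0.03
}}

```text
time: 27.85
position: [507.1, -460.4, 75.0]
tool_rot: [-9.7, 87.6, -101.3]
force: [0.1, 0.5, 0.4]
gripper_width: 42.1
```

```bash
python3 -c "
from h import *
go([505.7,-460,72])"
```

```text
t 27.85 pos [ 507.1 -460.4   75. ] st [   2.9 -257.1   63. ] F [0.1 0.5 0.4] w 42.1
tool delta mm [ 3.  -1.4 -0.5] axes y [ 1.   -0.03 -0.01] z [-0.03 -1.    0.04] jaw err deg -0.3 -> turn about tool x rad 0.004 q7 -43.0
```

Call:
{"op": "carry_out", "data": {
  "travel": [
    [-0.015, 0, 0],
    [-0.015, 0, 0],
    [-0.015, 0, 0],
    [0, 0, 0],
    [0, -0.02, -0.01],
    [0, -0.02, -0.03],
    [-0.001, -0.01, -0.035],
    [-0.001, -0.005, -0.035],
    [-0.001, 0, -0.03],
    [0, 0, 0]
  ],
  "yaw": [0, 0, 0, 0, 0, 0, 0, 0, 0, 0]
}}

```text
time: 28.85
position: [453.1, -312.1, 122.6]
tool_rot: [-7.7, 87.5, -99.3]
force: [0.3, -0.7, -3.3]
gripper_width: 42.1
```

```bash
python3 -c "
from h import *
go(st(-50,0,100))"
```

```text
t 28.85 pos [ 453.1 -312.1  122.6] st [ -55.8 -110.5  110.6] F [ 0.3 -0.7 -3.3] w 42.1
tool delta mm [   5.7    6.2 -110.8] axes y [ 1.   -0.03 -0.01] z [-0.03 -1.    0.04] jaw err deg -0.2 -> turn about tool x rad 0.003 q7 -47.0
```

Call:
{"op": "carry_out", "data": {
  "travel": [
    [0, 0.005, -0.03],
    [0, 0, -0.035],
    [0, 0, -0.03],
    [0, 0, -0.015],
    [0.005, 0, 0],
    [0.008, 0, 0],
    [0, 0, 0]
  ],
  "yaw": [0, 0, 0, 0, 0, 0, 0]
}}

```text
time: 29.55
position: [462.1, -201.2, 104.7]
tool_rot: [-3.4, 87.4, -95.1]
force: [-0.2, 0.0, -3.3]
gripper_width: 42.1
```

```bash
python3 -c "
from h import *
go(st(-50,0,62))"
```

```text
t 29.55 pos [ 462.1 -201.2  104.7] st [-50.2   0.6  92.7] F [-0.2  0.  -3.3] w 42.1
tool delta mm [30.7  0.3 -0.8] axes y [ 1.   -0.03 -0.  ] z [-0.03 -1.    0.05] jaw err deg -0.2 -> turn about tool x rad 0.003 q7 -55.0
```

Call:
{"op": "carry_out", "data": {
  "travel": [
    [0.008, 0, 0],
    [0.008, 0, 0],
    [0.006, 0, 0],
    [0.003, 0, 0],
    [0, 0, 0]
  ],
  "yaw": [0, 0, 0, 0, 0]
}}

```text
time: 30.05
position: [461.4, -205.1, 77.0]
tool_rot: [-4.0, 87.3, -95.9]
force: [-0.2, -0.9, -3.3]
gripper_width: 41.9
```

```bash
python3 -c "
from h import *
go(st(-50,0,62))"
```

```text
t 30.05 pos [ 461.4 -205.1   77. ] st [-50.9  -3.3  65. ] F [-0.2 -0.9 -3.3] w 41.9
tool delta mm [ 2.8  0.9 -3.4] axes y [ 1.   -0.03 -0.  ] z [-0.03 -1.    0.05] jaw err deg 0.1 -> turn about tool x rad -0.001 q7 -54.0
```

Call:
{"op": "carry_out", "data": {
  "travel": [
    [0.002, 0, -0.003],
    [0.001, 0, 0],
    [0, 0, 0],
    [0, 0, 0]
  ],
  "yaw": [0, 0, 0, 0]
}}

```text
time: 30.45
position: [462.5, -202.8, 75.5]
tool_rot: [0.7, 87.2, -91.2]
force: [0.1, -0.7, -3.4]
gripper_width: 42.1
```

Call:
{"op": "carry_out", "data": {
  "travel": [
    [0, 0, 0],
    [0, 0, 0],
    [0, 0, 0],
    [-0.02, 0, 0],
    [-0.04, 0, 0.001],
    [-0.04, 0, 0.001],
    [0, -0.03, 0],
    [0, -0.03, 0],
    [0, 0, 0]
  ],
  "yaw": [0, 0, 0, 0, 0, 0, 0, 0, 0],
  "hand": 0.07
}}

```text
time: 31.35
position: [401.0, -197.2, 179.5]
tool_rot: [1.6, 87.2, -90.3]
force: [0.8, 0.8, 0.1]
gripper_width: 69.9
```

Call:
{"op": "carry_out", "data": {
  "travel": [
    [0, 0, 0],
    [0, 0, 0],
    [0.03, 0, 0],
    [0.03, 0, 0],
    [0.03, 0, 0],
    [0.02, 0, 0],
    [0, 0, 0],
    [0, 0, 0]
  ],
  "yaw": [0, 0, 0, 0, 0, 0, 0, 0],
  "hand": 0.018
}}

```text
time: 32.15
position: [405.6, -202.9, 65.2]
tool_rot: [5.8, 87.2, -85.9]
force: [0.1, -0.1, -0.2]
gripper_width: 17.8
```

```bash
python3 -c "
from h import *
go(st(-110,0,22))
im,d=snap('scene','s6',(290,180,440,300),5)
im,d=snap('top','t7',(230,140,430,290),4)
blobs(d,88,110)"
```

```text
t 32.15 pos [ 405.6 -202.9   65.2] st [-106.6   -2.9   53.2] F [ 0.1 -0.1 -0.2] w 17.8
tool delta mm [31.  -3.5 -4.4] axes y [ 1.   -0.03  0.01] z [-0.03 -1.    0.05] jaw err deg -0.1 -> turn about tool x rad 0.001 q7 -50.0
201 circle 683.2 -209.6 r 23.0 st [171.3  -1.3  87.8] mean [ 683.5 -210.1   99.8] px 299.0 188.0
195 circle 614.7 -208.3 r 22.3 st [102.8  -1.9  87.8] mean [ 614.9 -208.5   99.8] px 298.0 216.0
43 circle 518.6 -147.0 r 16.6 st [ 4.6 57.1 80.9] mean [ 518.7 -146.5   92.9] px 270.0 256.0
84 circle 468.1 -207.8 r 20.7 st [-38.5 -10.   87.4] mean [ 473.5 -212.1   99.4] px 297.0 276.0
```

View pics/s6.png

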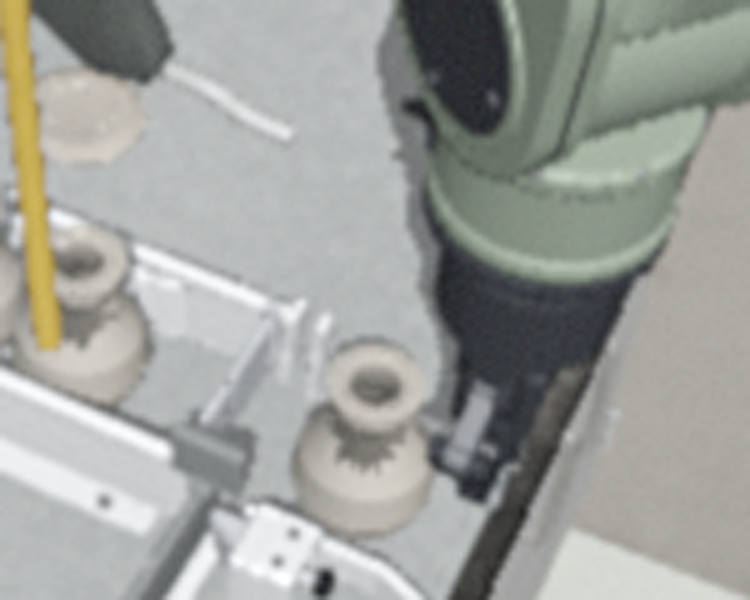

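Vessel C is upright in the lane with the fingers behind it and clear. Lower and push.

Call:
{"op": "carry_out", "data": {
  "travel": [
    [0.015, -0.003, -0.004],
    [0.012, 0, 0],
    [0.003, 0, 0],
    [0, 0, 0],
    [0.001, 0.01, 0],
    [0.001, 0.012, 0],
    [0.001, 0.012, 0],
    [0.001, 0.012, 0],
    [0, 0, 0]
  ],
  "yaw": [0, 0, 0, 0, 0, 0, 0, 0, 0]
}}

```text
time: 33.15
position: [451.8, -203.2, 36.7]
tool_rot: [10.3, 87.0, -81.5]
force: [-1.7, 0.8, 0.1]
gripper_width: 17.5
```

```bash
python3 -c "
from h import *
go(st(56,0,20))"
```

```text
t 33.15 pos [ 451.8 -203.2   36.7] st [-60.5  -1.7  24.7] F [-1.7  0.8  0.1] w 17.5
tool delta mm [  5.7 116.5  -1.9] axes y [ 1.   -0.03  0.01] z [-0.03 -1.    0.05] jaw err deg -0.0 -> turn about tool x rad 0.001 q7 -52.0
```

Call:
{"op": "carry_out", "data": {
  "travel": [
    [0.003, 0.008, -0.001],
    [0.001, 0.012, -0.001],
    [0.001, 0.012, 0],
    [0.001, 0.012, 0],
    [0, 0.012, 0],
    [0, 0, 0]
  ],
  "yaw": [0, 0, 0, 0, 0, 0]
}}

```text
time: 33.75
position: [500.9, -203.9, 32.6]
tool_rot: [-5.0, 87.1, -97.0]
force: [-1.7, 0.4, 0.4]
gripper_width: 18.0
```

Call:
{"op": "carry_out", "data": {
  "travel": [
    [0.001, 0.008, -0.001],
    [0, 0.012, -0.001],
    [0, 0.012, 0],
    [0, 0.012, 0],
    [0, 0.01, 0],
    [0, 0, 0]
  ],
  "yaw": [0, 0, 0, 0, 0, 0]
}}

```text
time: 34.35
position: [542.3, -205.5, 31.6]
tool_rot: [-31.4, 86.9, -123.8]
force: [-0.2, 0.1, -0.2]
gripper_width: 18.1
```

```bash
python3 -c "
from h import *
go(st(56,0,20))"
```

```text
t 34.35 pos [ 542.3 -205.5   31.6] st [30.1 -1.1 19.6] F [-0.2  0.1 -0.2] w 18.1
tool delta mm [-1.2 25.9 -1.4] axes y [ 1.   -0.04 -0.03] z [-0.04 -1.    0.05] jaw err deg 0.6 -> turn about tool x rad -0.011 q7 -58.0
```

Call:
{"op": "carry_out", "data": {
  "travel": [
    [-0.002, 0.008, -0.001],
    [-0.001, 0.01, 0],
    [0, 0.008, 0],
    [0, 0.004, 0],
    [0, 0, 0],
    [0, 0, 0]
  ],
  "yaw": [-0.01, 0, 0, 0, 0, 0]
}}

```text
time: 34.95
position: [567.9, -205.5, 32.8]
tool_rot: [-40.8, 86.7, -132.8]
force: [-0.1, -0.7, 0.3]
gripper_width: 17.8
```

```bash
python3 -c "
from h import *
go(st(56,0,20))"
```

```text
t 34.95 pos [ 567.9 -205.5   32.8] st [55.7 -0.4 20.8] F [-0.1 -0.7  0.3] w 17.8
tool delta mm [ 0.7  0.4 -0.4] axes y [ 1.   -0.04 -0.04] z [-0.03 -1.    0.04] jaw err deg 0.1 -> turn about tool x rad -0.002 q7 -59.0
```

Call:
{"op": "carry_out", "data": {
  "travel": [
    [0, 0.003, 0],
    [-0.02, -0.004, 0],
    [-0.04, 0, 0],
    [-0.04, 0, 0],
    [-0.04, 0, 0],
    [-0.01, -0.04, 0.04],
    [0, -0.04, 0.04],
    [0, -0.04, 0.04],
    [0, -0.03, 0.02],
    [0, 0, 0]
  ],
  "yaw": [0, 0, 0, 0, 0, 0, 0, 0, 0, 0],
  "hand": 0
}}

```text
time: 35.95
position: [424.8, -326.9, 199.0]
tool_rot: [-34.7, 86.8, -126.5]
force: [1.2, 1.5, -0.1]
gripper_width: 0.0
```

```bash
python3 -c "
from h import *
im,d=snap('top','t8',(230,140,430,290),4)
blobs(d,88,110)
go(st(0,100,150))"
```

```text
196 circle 751.8 -206.0 r 22.6 st [239.9   5.2  87.6] mean [ 752.2 -205.8   99.6] px 298.0 159.0
196 circle 683.2 -209.8 r 22.7 st [171.7  -1.3  87.9] mean [ 683.8 -210.1   99.9] px 299.0 187.0
198 circle 615.5 -207.7 r 22.1 st [103.7  -0.9  88. ] mean [ 615.9 -207.6  100. ] px 297.0 216.0
42 circle 517.7 -146.1 r 17.7 st [ 3.5 57.2 80.8] mean [ 517.6 -146.4   92.8] px 270.0 256.0
t 36.0 pos [ 426.8 -325.6  198.8] st [ -81.6 -124.8  186.8] F [-0.4 -0.7  0.2] w -0.0
tool delta mm [  23.9   82.9 -226.1] axes y [ 1.   -0.03 -0.03] z [-0.03 -1.    0.05] jaw err deg -0.1 -> turn about tool x rad 0.002 q7 -45.0
```

View pics/t8.png

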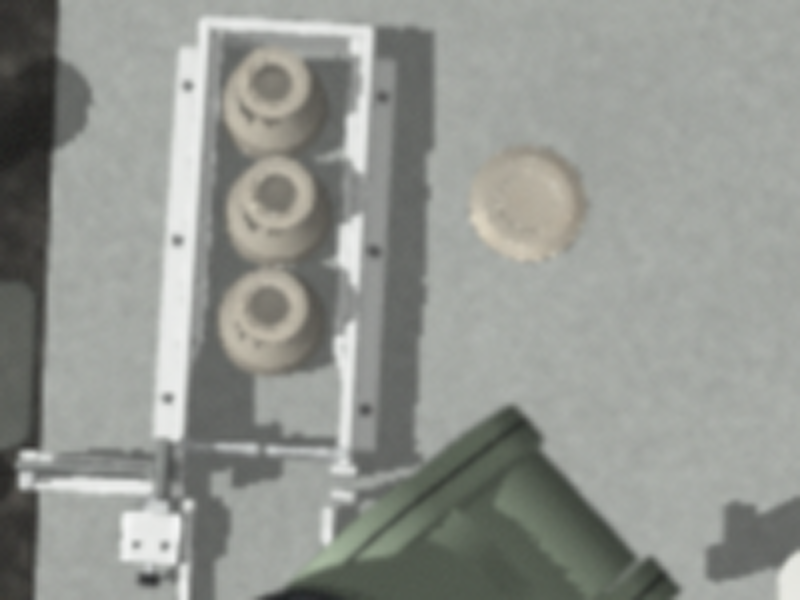

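All three vessels stand in the bay and the leaves are shut. Before working on the tab's left side I'll check the room near the clamp stand.

```bash
python3 -c "
from h import *
D=np.load('pics/top_d.npy')
K,k1,R,t=cal('top'); u,v=np.meshgrid(np.arange(120,260),np.arange(90,300))
p=cv2.undistortPoints(np.stack([u.ravel(),v.ravel()],1).astype(float)[:,None],K,np.array([k1,0,0,0.]))[:,0]
W=(np.c_[p,np.ones(len(p))]*D[v.ravel(),u.ravel()][:,None]-t)@R
m=(W[:,2]>150)&(D[v,u].ravel()>0); W=W[m]
for x in range(350,900,40):
    q=W[(W[:,0]>=x)&(W[:,0]<x+40)]
    if len(q): 
        i=q[:,1].argmin(); print(x,len(q),'ymin pt',q[i].round(),'z range',q[:,2].min().round(),q[:,2].max().round(),'y',q[:,1].max().round())
"
```

```text
430 212 ymin pt [447. -11. 533.] z range 150.0 535.0 y 172.0
470 458 ymin pt [499. -15. 448.] z range 150.0 530.0 y 122.0
510 553 ymin pt [521. -16. 476.] z range 322.0 703.0 y 5.0
550 836 ymin pt [589. -32. 477.] z range 151.0 734.0 y 21.0
590 223 ymin pt [591. -32. 486.] z range 164.0 732.0 y 21.0
630 295 ymin pt [653. -15. 472.] z range 451.0 525.0 y -2.0
670 245 ymin pt [675. -15. 497.] z range 443.0 527.0 y -1.0
710 79 ymin pt [721. -12. 530.] z range 440.0 536.0 y -3.0
790 3 ymin pt [830.  30. 343.] z range 341.0 343.0 y 34.0
830 23 ymin pt [867. -39. 251.] z range 251.0 344.0 y 43.0
```

The stand keeps to y > -32 (z > 320). To stay clear I'll straddle the tab with TCP at station y ≈ 44, where the arm has already been safely, and pinch it.

Call:
{"op": "carry_out", "data": {
  "travel": [
    [0, 0.02, -0.04],
    [0, 0.02, -0.04],
    [0, 0.02, -0.04],
    [0, 0.012, -0.03],
    [0.02, 0, 0],
    [0.02, 0, 0],
    [0, 0, 0],
    [0, 0, 0]
  ],
  "yaw": [0, 0, 0, 0, 0, 0, 0, 0],
  "hand": 0.06
}}

```text
time: 36.8
position: [510.6, -167.6, 148.6]
tool_rot: [-28.3, 87.1, -119.6]
force: [-0.6, 0.4, 0.3]
gripper_width: 59.6
```

```bash
python3 -c "
from h import *
go(st(0,45,56))"
```

```text
t 36.8 pos [ 510.6 -167.6  148.6] st [ -2.8  35.7 136.6] F [-0.6  0.4  0.3] w 59.6
tool delta mm [ 80.    4.8 -12.8] axes y [ 1.   -0.02 -0.02] z [-0.02 -1.    0.04] jaw err deg -0.6 -> turn about tool x rad 0.01 q7 -60.0
```

Call:
{"op": "carry_out", "data": {
  "travel": [
    [0.005, 0.004, -0.01],
    [0.025, 0, -0.001],
    [0.025, 0, 0],
    [0.015, 0, 0],
    [0.004, 0, 0],
    [0, 0, 0]
  ],
  "yaw": [0.01, 0, 0, 0, 0, 0]
}}

```text
time: 37.4
position: [517.4, -156.7, 74.9]
tool_rot: [-19.6, 87.3, -111.6]
force: [-0.9, 0.4, 0.8]
gripper_width: 60.1
```

```bash
python3 -c "
from h import *
go(st(0,45,56))"
```

```text
t 37.4 pos [ 517.4 -156.7   74.9] st [ 3.6 46.9 62.9] F [-0.9  0.4  0.8] w 60.1
tool delta mm [ 7.1 -3.5  1.6] axes y [ 1.   -0.03 -0.02] z [-0.03 -1.    0.04] jaw err deg 0.1 -> turn about tool x rad -0.002 q7 -59.0
```

Call:
{"op": "carry_out", "data": {
  "travel": [
    [0.004, -0.003, 0.001],
    [0.001, 0, 0],
    [0, 0, 0],
    [0, 0, 0],
    [0, 0, 0],
    [0, 0, 0],
    [0, 0, 0],
    [0, 0, 0]
  ],
  "yaw": [0, 0, 0, 0, 0, 0, 0, 0],
  "hand": 0,
  "newtons": 60
}}

```text
time: 38.2
position: [515.0, -156.4, 71.9]
tool_rot: [-17.7, 87.4, -109.6]
force: [-0.0, 0.5, -6.8]
gripper_width: 6.7
```

```bash
python3 -c "
from h import *
go(st(0,-34,56))"
```

```text
t 38.2 pos [ 515.  -156.4   71.9] st [ 1.2 47.1 59.9] F [-0.   0.5 -6.8] w 6.7
tool delta mm [ 7.4 -1.  80.8] axes y [ 1.   -0.03 -0.01] z [-0.03 -1.    0.04] jaw err deg 0.1 -> turn about tool x rad -0.002 q7 -59.0
```

Call:
{"op": "carry_out", "data": {
  "travel": [
    [0, 0, 0.01],
    [0, 0, 0.012],
    [0, 0, 0.012],
    [0.001, 0, 0.012],
    [0.001, 0, 0.012],
    [0, 0, 0.008],
    [0, 0, 0]
  ],
  "yaw": [0, 0, 0, 0, 0, 0, 0]
}}

```text
time: 38.9
position: [513.0, -218.7, 72.0]
tool_rot: [-26.5, 87.9, -118.1]
force: [2.2, -6.2, -12.3]
gripper_width: 6.8
```

```bash
python3 -c "
from h import *
go(st(0,-34,58))"
```

```text
t 38.9 pos [ 513.  -218.7   72. ] st [  1.2 -15.2  60. ] F [  2.2  -6.2 -12.3] w 6.8
tool delta mm [ 2.6 -1.2 18.7] axes y [ 1.   -0.03 -0.02] z [-0.03 -1.    0.03] jaw err deg -0.1 -> turn about tool x rad 0.002 q7 -54.0
```

Call:
{"op": "carry_out", "data": {
  "travel": [
    [0.001, 0, 0.008],
    [0.001, 0, 0.01],
    [0.0005, 0, 0.01],
    [0, 0, 0.01],
    [0, 0, 0.01]
  ],
  "yaw": [0, 0, 0, 0, 0]
}}

```text
time: 39.4
position: [512.5, -238.3, 71.7]
tool_rot: [-118.2, 88.2, 151.0]
force: [-6.2, 62.7, 24.6]
gripper_width: 6.8
```

```bash
python3 -c "
from h import *
go(st(0,-34,58))"
```

```text
t 39.4 pos [ 512.5 -238.3   71.7] st [  1.3 -34.8  59.7] F [-6.2 62.7 24.6] w 6.8
tool delta mm [ 1.8 -1.2 -0.8] axes y [ 1.   -0.01 -0.03] z [-0.01 -1.   -0.01] jaw err deg -1.0 -> turn about tool x rad 0.018 q7 -51.0
```

The gate hit its end stop (tab y ≈ -34.8, force up). I'll relax and give a gentle pull-back test of the catch.

Call:
{"op": "carry_out", "data": {
  "travel": [
    [0, 0, 0],
    [0, 0, 0],
    [0, 0, -0.006],
    [0, 0, -0.006]
  ],
  "yaw": [0, 0, 0, 0]
}}

```text
time: 39.8
position: [512.4, -234.7, 72.1]
tool_rot: [-90.1, 88.7, 178.9]
force: [4.6, -39.2, -33.1]
gripper_width: 6.6
```

```bash
python3 -c "
from h import *
go(st(0,-34,58))"
```

```text
t 39.8 pos [ 512.4 -234.7   72.1] st [  1.1 -31.3  60.1] F [  4.6 -39.2 -33.1] w 6.6
tool delta mm [ 2.1 -1.1  2.7] axes y [ 1.   -0.02 -0.02] z [-0.02 -1.   -0.  ] jaw err deg -0.8 -> turn about tool x rad 0.013 q7 -52.0
```

Pull-back met 39 N against 6 N of friction, so the catch holds. I'll push home once more, release, lift and check.

Call:
{"op": "carry_out", "data": {
  "travel": [
    [0, 0, 0.004],
    [0, 0, 0.003],
    [0, 0, 0],
    [0, 0, 0]
  ],
  "yaw": [0, 0, 0, 0]
}}

```text
time: 40.2
position: [512.4, -237.3, 72.0]
tool_rot: [-104.6, 88.5, 164.4]
force: [0.2, 1.6, -6.7]
gripper_width: 6.5
```

Call:
{"op": "carry_out", "data": {
  "travel": [
    [0, 0, 0],
    [0, 0, 0],
    [0, 0, 0],
    [-0.03, 0, 0],
    [-0.04, 0, 0],
    [-0.04, -0.02, 0.02],
    [0, -0.04, 0.04],
    [0, -0.04, 0.04],
    [0, -0.04, 0.04],
    [0, 0, 0]
  ],
  "yaw": [0, 0, 0, 0, 0, 0, 0, 0, 0, 0],
  "hand": 0.04
}}

```text
time: 41.2
position: [381.0, -370.8, 190.5]
tool_rot: [-83.6, 88.7, -174.5]
force: [0.4, 1.1, 1.2]
gripper_width: 39.9
```

```bash
python3 -c "
from h import *
im,d=snap('top','t9',(230,140,430,290),4)
blobs(d,88,110)
go(st(0,-34,58))"
```

```text
201 circle 752.5 -205.4 r 23.7 st [240.    5.2  87.5] mean [ 752.3 -205.7   99.5] px 298.0 159.0
198 circle 683.4 -210.3 r 22.2 st [171.7  -1.2  87.4] mean [ 683.9 -210.    99.4] px 299.0 187.0
195 circle 615.3 -207.6 r 22.2 st [103.7  -0.9  87.9] mean [ 615.9 -207.6   99.9] px 297.0 216.0
42 circle 515.2 -238.2 r 17.8 st [  3.8 -34.6  81. ] mean [ 515.  -238.1   93. ] px 309.0 259.0
t 41.25 pos [ 383.5 -368.5  190.2] st [-123.5 -169.1  178.2] F [0.1 0.5 0.7] w 40.2
tool delta mm [ 117.5  128.6 -132.8] axes y [ 1.   -0.01 -0.02] z [-0.01 -1.    0.  ] jaw err deg -1.1 -> turn about tool x rad 0.02 q7 -37.0
```

View pics/t9.png

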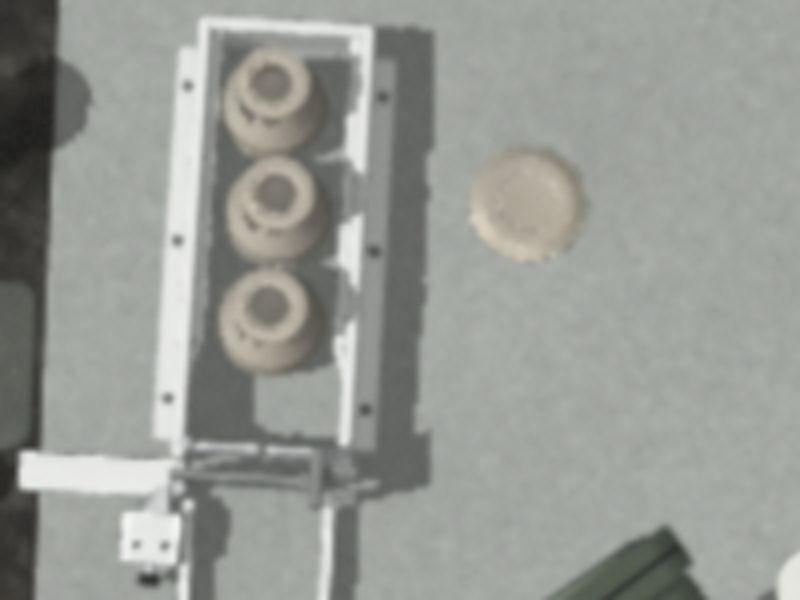

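The tab went from 57.2 to -34.6 mm, 91.8 mm of travel, so the gate is home. The vessels are in a row, the leaves shut, and the arm clear. Handing in.

```bash
python3 -c "
from plant import ctrl
print(ctrl.hand_in())"
```

```text
the job is handed in; nothing more can be done
None
```

The job is done and handed in at about 41 s of the 210 s allowed; no verdict was reported. I slid the gate open and set all three vessels in the lane one at a time. I pushed each in through the swing leaves, then closed the gate until it latched.

Last checks, from the final top picture and the force readings:
- **Vessels:** they stand upright in a row at station x of about 104, 172 and 240 mm, with mouth heights of about 100 mm.
- **Leaves:** both look shut.
- **Gate:** the tab moved 91.8 mm from open to home.
- **Catch:** I could not read it directly. A pull-back test met about 39 N against 6 N of friction, so it appears to be holding.
- **Bystanders and arm:** the flat lid looks untouched and the arm is clear. The large vessel lies outside the last crop and the dish only just shows at its edge; I did not measure them again, but the arm was not knowingly in contact with them.

Nothing in the last checks failed. Earlier, the first grip on vessel A was too high and was redone, and the fingers crept up during the first push, so I backed off and lowered them. My measured x positions along the pen carry a few millimetres of uncertainty, because the tab read 3 to 5 mm off x = 0.

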